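# Strip a bearing plate: pick out the split rings, unclamp, pack the plate

## Robot

A 6-joint arm with a two-finger parallel gripper is mounted at the origin on the work surface. World frame = base frame: x ahead of the robot, y to its left, z up, the work surface at z = 0. Lengths are in m, angles in rad, forces in N, time in s.
With the tool pointing down it reaches from about 0.375 to 0.9 m from the base axis. Payload 3.1 kg.
Tool frame: the origin (TCP) lies midway between the tips of the shut fingers; the grasp point (between the pads) lies 19 mm behind it; x points along the fingers, y is the direction in which the jaws open and shut, and the axes are right-handed (so a half turn about x gives the same grasp; the last joint's range is limited). The gripper opens to 85 mm and grips with 20 to 120 N. Pads are 22 mm wide; open, the fingers measure 114 mm over their backs; the gripper's body (76 mm by 85 mm) begins 54 mm behind the grasp point. The pads swing forward as they close: fully open they stand 13 mm farther back than shut.
Start: joints at [-1.488, 0.527, 1.433, -0, 1.181, -0.178], TCP at [0.162, -0.604, 0.231] pointing down, gripper open.
Joint ranges: [-3.08, 3.08], [-0.75, 2.2], [0.22, 2.44], [-1.43, 4.57], [0, 2.65], [-2.85, 2.85]. Speed limits (rad/s): [2.79, 2.79, 3.14, 3.14, 3.14, 3.14].

## Interface

Orientations are given as a unit quaternion [x, y, z, w].
In Python, from station import manip gives the robot as it stands.
- The arm moves only by the tool carry_out, never from a script. Its argument "commands" is a list that holds one entry, the list of rows, each a list of 7 numbers: the shift along the tool's x, y, z in units of 25 mm (1.0 is 25 mm), then the turn, a rotation vector about the tool's x, y, z in units of 5 degrees (1.0 is 5 degrees), then the finger opening in mm, from 0 to 85.4. A call has exactly 5 rows; each row is the pose to reach, as a shift and turn from the pose commanded when the call began, along the tool's axes at that moment; what a row does not reach only later rows make up. A row lasts 1/10 s, in which the tool goes at most 50 mm and 8.59 degrees, less where a joint would pass 70% of its speed; a pose out of reach is approached as far as the arm can. A call with a gripper value outside its range is refused whole. The fingers move at their own pace and stop on an object; "force" is the grip in N (left out, the last holds). Time passes only in rows, so rows that repeat a pose let the fingers close, or fill a call up. It gives the time, the measured TCP pose, the force and the opening at its end, in the units of the state.
- manip.sense(): the state, without advancing time (a new reading comes with each control period).
- manip.snapshot(name): name is "side" or "top"; returns a dict with "image" (420x560x3 uint8, red, green, blue), "fx", "fy", "cx", "cy" (pixels), "rvec" (rotation vector, rad) and "tvec" (3), from world to camera coordinates, as OpenCV has them. Camera axes: x right, y down, z forward; pixel columns grow to the right and rows downward; lengths in m; the calibration is good to about 2 mm. A picture is of the moment at which its call begins. There is no depth.
- manip.sign_off(): hands the job in, once; it reports no verdict.
The state is a dict: "t": time; "q": joint angles; "qd": joint speeds; "tau": joint torques, N m; "tcp_pos": TCP position; "tool_rot": TCP orientation; "force": force on the tool from outside, world axes, zero at the start; "ft_torque": the same for the moment, N m; "finger_gap": opening from 0.0 (shut) to 1.0 (fully open).
Only numpy, scipy, OpenCV 4.12 (cv2) and the standard library are available. Lean on these libraries where they do the work, as an engineer would, in place of code of your own. Each camera call takes 0.05 s, during which the arm holds its last target.

## Task

Strip the black bearing plate in the clamp fixture: while it is still clamped, use the hook pick from the wooden block to lift every split wire ring out of its seat (never touch a seated ring with the fingers), and lay the rings in the grey tray. Then stand the pick back in its hole in the block, flip the toggle clamp fully open, lift the freed plate out and lay it flat, either way up and pointing either way, on the floor of the blue tote. Leave the other things on the bench as they are.

Things in the scene. Friction and masses are not known exactly. Their poses are not given: they have to be found in the camera images.
- fixture: Dark steel clamping fixture, base 260 x 205 x 12 mm, fixed. Origin on the bench under the centre of the clamped plate; x along the plate, toggle clamp on its +y side; base from y -55 to +150 mm. Six locating pins (12 mm thick, tops 32 mm over the bench) stand 1.5 mm clear of the plate: two at its ends, four at its long sides beside the outer bores.
- clamp (a joint): Red-handled lever of the toggle clamp, rad: 0 = shut, lever upright, rubber-tipped arm down on the plate's lug; 1.35 = fully open, lever swung down away from the plate (towards fixture +y), the arm, geared to it, swung up past vertical, clear of the plate. Stiff (about 4.5 N at the grip); it stays where it is left.
- clamp_pivot (a point): Hinge axis of the lever (parallel to fixture x), at fixture y +122 mm, 70 mm over the bench.
- clamp_grip (a point): Centre of the lever's red grip (round, 18 mm thick), 80 mm from the hinge axis; the grip reaches from 43 to 110 mm from the axis. z points along the lever away from the hinge, x parallel to the hinge.
- plate: Black bearing plate 236 (x) x 76 (y) x 20 (z) mm, 0.45 kg, loose, lying in the fixture 24 mm over the bench. Origin: centre of its underside. Three bores at x -80, 0, +80. Between them, at x -40 and +40, finger reliefs make it 56 mm wide over a length of 30 mm (faces at y -28, +28; free beside, base 12 mm under the underside). Lug at y +38 to +60, 30 mm wide, under the clamp.
- seat0 (a point): Ring seat at plate x -80, z +12: centre of the round shoulder the ring lies on, 8 mm below the plate's top. Seat 63 mm across; inside it a bore 42 mm across goes right through the plate. Pick slot, 16 mm wide, open from top to underside: runs from the bore towards plate -y, under the ring, to y -35 from the centre. A lip on the +y side: see seat1.
- seat1 (a point): Ring seat at plate x 0, as seat0. Each seat has on its +y side, across from the pick slot, a lip 1.5 mm thick and 22 mm wide at the plate's top face that overhangs the seat from y +26.5 mm outwards and holds that side of the ring down.
- seat2 (a point): Ring seat at plate x +80, as seat0 and seat1.
- ring0: Split retaining ring of 5 mm steel wire, 57 mm across outside (47 inside), 25 g, ends bent 6 mm inwards at a 13 mm gap; starts in seat0 or is absent (None). Origin: centre of the circle at mid-wire; z along its axis. Seated it is pushed 2 mm to plate +y, under the lip with 1.5 mm play, top 3 mm below the plate's top, gap at 52 degrees clockwise (from above) from plate +x: one end beside the slot.
- ring1: The same ring in seat1, or absent. The end at the slot has to come up first, until that side is over the plate's top; then the ring draws out from under the lip towards plate -y. Lifted on, it hangs from the hook's toe by that wire, near its end.
- ring2: The same ring in seat2, or absent.
- pick: Hook pick, 90 g: wooden handle 20 x 20 mm square from z +83 to +163 mm, steel collar 36 mm square from z +75 to +83, below it a straight shank 6 mm thick along z, at its foot a toe of 4 mm wire 16 mm long towards +x, rising 5 mm to its tip. Origin: the heel where shank axis and toe meet (metal reaches 3 mm lower). Stands upright in the block, hanging by its collar, handle up.
- block: Dark wooden tool block 80 (x) x 130 (y) x 95 mm high, fixed; origin at the centre of its underside. Two other tool handles stand in it at y about +42, reaching 195 mm over the bench.
- pick_hole (a point): Point on the block's top face (axes as the block's, z up) where the axis of the pick belongs; the rectangular hole reaches from x -9 to +25 mm and y -11 to +11 around it, right through; the pick hangs in it by its collar, toe towards block +x, heel 75 mm below this point.
- tray: Low grey plastic tray, 140 (x) x 150 (y) x 22 mm, walls and floor 4 mm, loose, 0.35 kg; origin at the centre of its underside.
- tote: Blue plastic tote, outside 292 (x) x 172 (y) x 55 mm over its rim, inside 272 x 152 mm, floor 4 mm thick, loose, 0.9 kg; origin at the centre of its underside.
- mug: Blue mug, 78 mm wide, 95 mm high, standing behind the fixture; not to be disturbed.
- driver: Orange-handled screwdriver lying at the back; not to be disturbed.
- mallet: Wooden-handled hammer lying near the robot; not to be disturbed.
- file: Flat file with a wooden handle lying near the robot; not to be disturbed.
Things that resemble listed ones, but are neither listed nor needed, are in the scene too. What is shaped like the pick but red or yellow is not meant.

How it is judged:
On the way, in this order (a step that is already met when the one before it is completed fails the run):
1. every ring is out of its seat while the clamp is still shut (distance between ring0 and seat0 above 0.035 m and distance between ring1 and seat1 above 0.035 m and distance between ring2 and seat2 above 0.035 m and value of joint clamp below 0.15 rad), for 0.2 s.
2. the toggle clamp is flipped open past centre (value of joint clamp above 1.15 rad), for 0.2 s.
At the end, for the whole second after the job is handed in: All rings at rest in the tray (centre within 55 / 60 mm in tray x / y of its middle, under 36 mm up). Pick hanging upright in its hole (within 12 mm, 0.12 rad). Clamp lever past 1.15 rad. Plate flat (0.10 rad, either face up), at rest on the tote floor. Other things not moved over 30 mm (x of ring0 in the frame of tray between -0.055 and 0.055 m and y of ring0 in the frame of tray between -0.06 and 0.06 m and z of ring0 in the frame of tray between 0.002 and 0.036 m and linear speed of each of ring0, ring1, ring2, plate, pick below 0.02 m/s and x of ring1 in the frame of tray between -0.055 and 0.055 m and y of ring1 in the frame of tray between -0.06 and 0.06 m and z of ring1 in the frame of tray between 0.002 and 0.036 m and x of ring2 in the frame of tray between -0.055 and 0.055 m and y of ring2 in the frame of tray between -0.06 and 0.06 m and z of ring2 in the frame of tray between 0.002 and 0.036 m and horizontal distance between pick and pick_hole below 0.012 m and angle between pick's own z axis and vertical below 0.12 rad and height (world z) of pick between 0.014 and 0.026 m and value of joint clamp above 1.15 rad and x of plate in the frame of tote between -0.06 and 0.06 m and y of plate in the frame of tote between -0.05 and 0.05 m and z of plate in the frame of tote between -0.005 and 0.035 m and (angle between plate's own z axis and vertical below 0.1 rad or angle between plate's own z axis and vertical above 3.04 rad)); the robot touches nothing.
It fails at once if the fingers touch a ring that is still in its seat ((distance between ring0 and seat0 below 0.012 m and contact force between the fingers and ring0 above 0.5 N) or (distance between ring1 and seat1 below 0.012 m and contact force between the fingers and ring1 above 0.5 N) or (distance between ring2 and seat2 below 0.012 m and contact force between the fingers and ring2 above 0.5 N)).
It fails at once if the clamp is opened while a ring is still in its seat ((distance between ring0 and seat0 below 0.012 m and z of clamp_grip in the frame of ring0 below 0.085 m) or (distance between ring1 and seat1 below 0.012 m and z of clamp_grip in the frame of ring1 below 0.085 m) or (distance between ring2 and seat2 below 0.012 m and z of clamp_grip in the frame of ring2 below 0.085 m)).
It fails at once if another thing on the bench is moved by more than 30 mm (distance of any of mug, driver, mallet, file from where it was at the start of the episode above 0.03 m).
Of ring0, ring1, ring2 only 2 to 3 are there at a start; the rules pass over those that are not, and their reading is None.
At some moment in a run one of tray, tote may be knocked a few centimetres aside while the robot is not near it.
It also fails if it takes over 210 s, if anything falls off the work surface, if the arm or the gripper's body presses on something with over 40 N, if the wrist force passes 120 N, or if a joint passes its speed limit or range.

## Working session

There is one attempt and no reset: what is moved stays moved. The work goes in short steps, Python scripts to look and compute and a tool call to move; the robot and the scene stay as the last step left them, time stands still between calls to the robot, and variables do not carry over. Pictures are saved under pics/ and viewed, and the job is handed in when it is done.

Besides the shell and the picture viewer there is one more tool, called after "Emit:" as name(argument=value, ...), one argument or row to a line, values as JSON. carry_out: Moves the arm, as the interface text tells. Its arguments: {"type":"object","properties":{"commands":{"type":"array"},"force":{"type":"number"}},"required":["commands"]}

```bash
ls -la; mkdir -p pics; python3 - <<'E'
from station import manip
import cv2
print(manip.sense())
for n in("side","top"):
    s=manip.snapshot(n)
    cv2.imwrite(f"pics/{n}0.png",s["image"][:,:,::-1])
    print(n,{k:s[k] for k in s if k!="image"})
E
```

```text
total 12
drwxr-xr-x  3 agent agent 4096 Dec  6 06:47 .
drwxr-xr-x 23 root  root  4096 Dec  6 06:47 ..
drwxr-xr-x  2 agent agent 4096 Dec  6 06:47 pics
{'t': 0.0, 'q': array([-1.48752154e+00,  5.28487924e-01,  1.43392309e+00,  4.11090174e-06,
        1.18137436e+00, -1.78502875e-01]), 'qd': array([ 3.44863880e-04, -2.46489928e-03,  5.42959348e-04,  1.11894779e-03,
        7.55773214e-04,  3.89419606e-05]), 'tau': array([ 8.13616934e-04, -4.42352664e+01, -1.78023040e+01, -1.83880552e-04,
        8.35921004e-03,  7.30505150e-07]), 'tcp_pos': array([ 0.1617157 , -0.60296988,  0.23031363]), 'tool_rot': array([ 0.70109628,  0.09306204, -0.7010198 ,  0.09151343]), 'force': array([ 0.38681278, -0.62225547, -0.50619531]), 'ft_torque': array([-0.00253392,  0.0137741 ,  0.00992894]), 'finger_gap': 1.0040512926536012}
side {'fx': 470.40470340749545, 'fy': 470.40470340749545, 'cx': 284.84093314931573, 'cy': 207.7079539831928, 'rvec': array([ 0.76555231, -2.47138966,  1.2827694 ]), 'tvec': array([0.46594723, 0.23996717, 0.98288202])}
top {'fx': 461.9752743514271, 'fy': 461.9752743514271, 'cx': 279.4663867530435, 'cy': 205.03506590390873, 'rvec': array([ 2.13161745, -2.19191986,  0.11281031]), 'tvec': array([0.04988013, 0.50868186, 1.22041364])}
```

```bash
python3 - <<'E'
import cv2
for n in("side","top"):
    im=cv2.imread(f"pics/{n}0.png"); cv2.imwrite(f"pics/{n}0b.png",cv2.resize(im,(800,600),interpolation=cv2.INTER_CUBIC))
E
```

```text
(no output)
```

View pics/top0b.png

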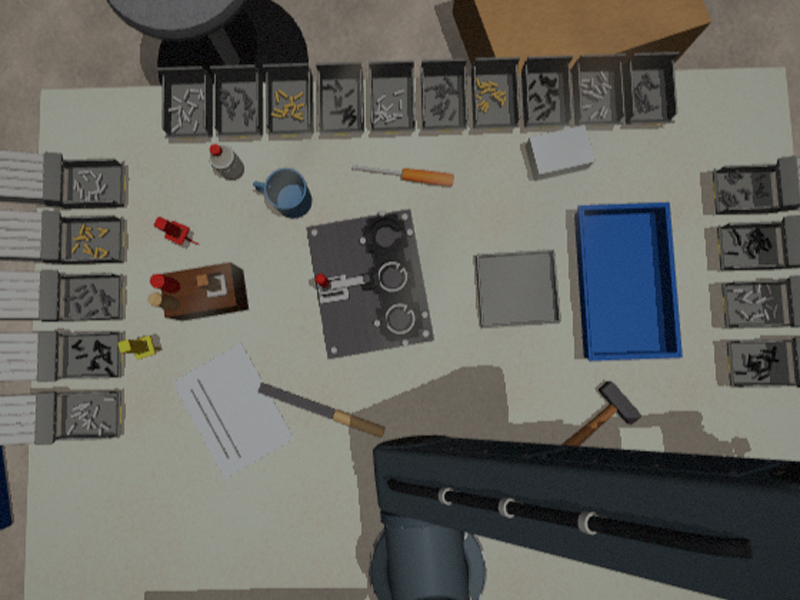

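View pics/side0b.png

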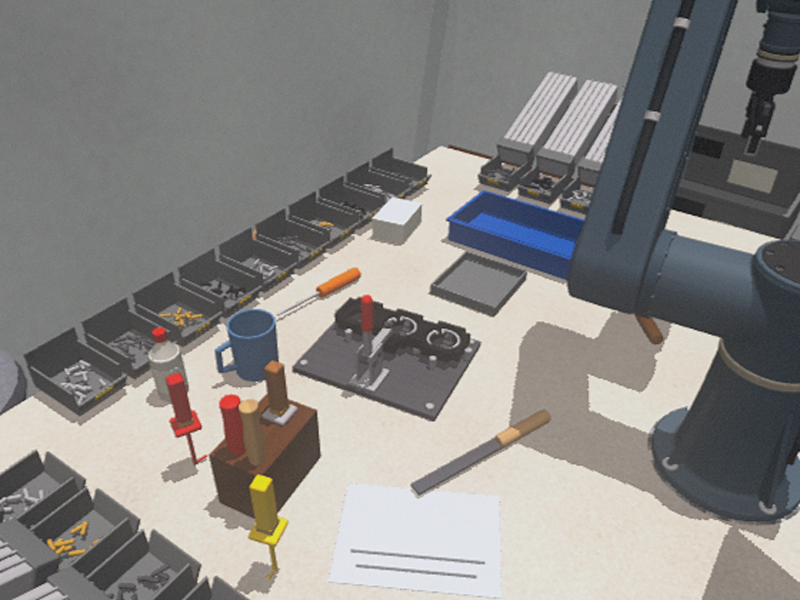

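```bash
cat > h.py <<'E'
from station import manip
import cv2, numpy as np
from scipy.spatial.transform import Rotation as R
from scipy.optimize import least_squares
def cam(s):
    K=np.array([[s["fx"],0,s["cx"]],[0,s["fy"],s["cy"]],[0,0,1.]]);return K,s["rvec"],s["tvec"]
def proj(s,P):
    K,r,t=cam(s);return cv2.projectPoints(np.asarray(P,float).reshape(-1,3),r,t,K,None)[0].reshape(-1,2)
def back(s,px,z):
    K,r,t=cam(s);Rm=cv2.Rodrigues(r)[0];d=Rm.T@np.linalg.inv(K)@np.array([px[0],px[1],1.]);c=-Rm.T@t
    return c+d*(z-c[2])/d[2]
def crop(im,x0,y0,w,h,name,sc):
    c=im[y0:y0+h,x0:x0+w,::-1]
    c=cv2.resize(c,None,fx=sc,fy=sc,interpolation=cv2.INTER_CUBIC)
    c=np.clip(c.astype(float)*1.6,0,255).astype(np.uint8)
    cv2.imwrite(name,c)
def T2(p,P):
    x,y,a=p;P=np.asarray(P,float);c,s=np.cos(a),np.sin(a)
    return np.c_[x+c*P[:,0]-s*P[:,1],y+s*P[:,0]+c*P[:,1],P[:,2]]
E
python3 - <<'E'
from h import *
s=manip.snapshot("top")["image"]
crop(s,200,135,120,125,"pics/c1.png",4.8)
crop(s,80,140,110,120,"pics/c2.png",5)
crop(s,320,135,165,125,"pics/c3.png",4.8)
s=manip.snapshot("side")["image"]
crop(s,200,190,140,105,"pics/c4.png",5.6)
crop(s,110,240,130,170,"pics/c5.png",3.5)
E
```

```text
(no output)
```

View pics/c1.png

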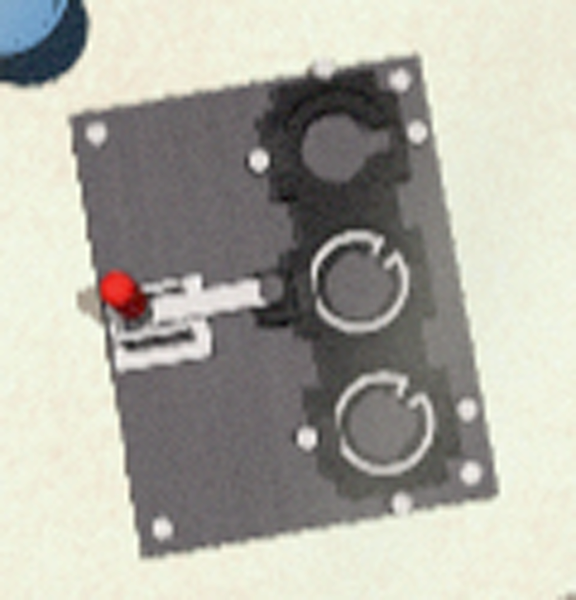

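View pics/c2.png

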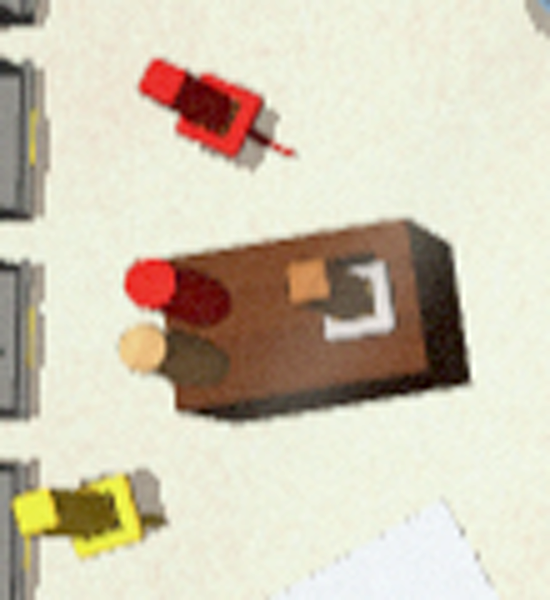

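View pics/c3.png

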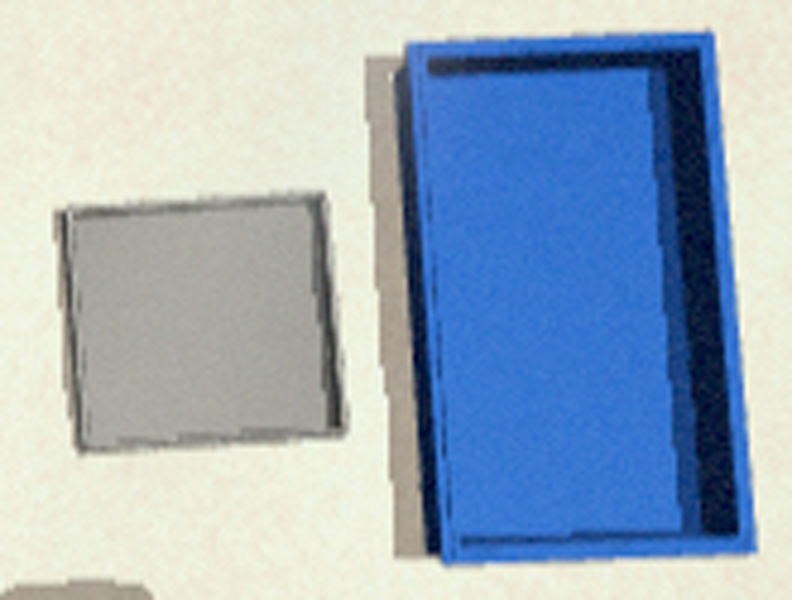

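View pics/c4.png

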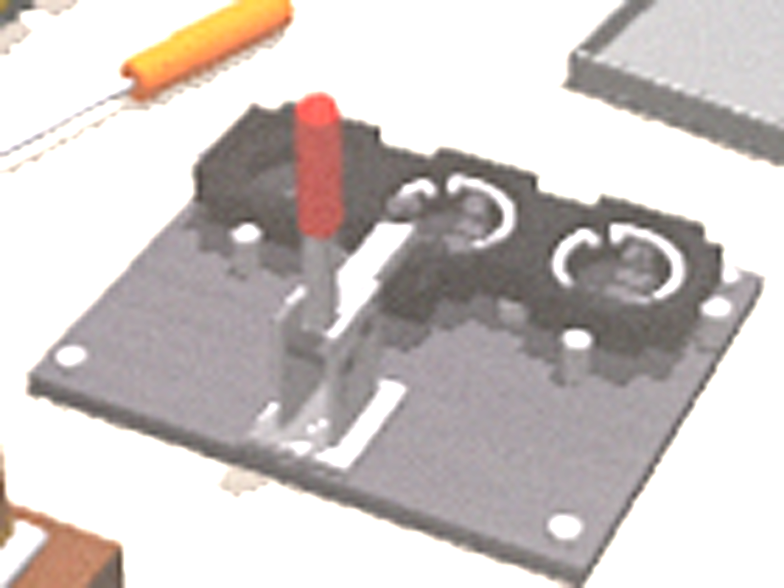

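View pics/c5.png

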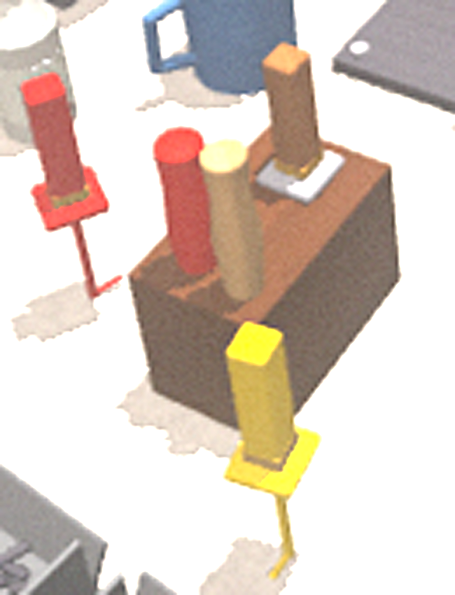

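```bash
cat >> h.py <<'E'
def fit(obs,p0):
    # obs: list of (snap, px Nx2, P Nx3)
    f=lambda p:np.concatenate([(proj(s,T2(p,P))-px).ravel() for s,px,P in obs])
    r=least_squares(f,p0,loss="soft_l1");return r.x,f(r.x).reshape(-1,2)
E
python3 - <<'E'
from h import *
t=manip.snapshot("top");s=manip.snapshot("side")
np.save("pics/cal.npy",[t,s],allow_pickle=True)
cv=lambda a,sc,o:(np.array(a,float)+.5)/sc-.5+np.array(o)
np.set_printoptions(precision=4,suppress=True)
def run(n,obs,p0):
    p,r=fit(obs,p0);print(n,p,"res px\n",r.round(1).tolist());return p
A=(t,cv([(70,117),(417,55),(497,493),(141,556)],4.8,(200,135)),np.array([(.13,.15,.012),(.13,-.055,.012),(-.13,-.055,.012),(-.13,.15,.012)]))
B=(s,cv([(32,375),(580,572),(762,283)],5.6,(200,190)),np.array([(.13,.15,.012),(-.13,.15,.012),(-.13,-.055,.012)]))
C=(t,cv([(360,281),(385,423)],4.8,(200,135)),np.array([(0,.002,.0385),(-.08,.002,.0385)]))
run("fix top",[A],[.5,0,0]);run("fix side",[B],[.5,0,0]);fx=run("fix",[A,B,C],[.5,0,0])
A=(t,cv([(410,219),(427,373),(178,410)],5,(80,140)),np.array([(.04,-.065,.095),(-.04,-.065,.095),(-.04,.065,.095)]))
b=run("block top",[A],[.5,.3,0])
print(proj(s,T2(b,[(x,y,z) for z in (.095,0) for x,y in ((.04,-.065),(-.04,-.065),(-.04,.065),(.04,.065))])).__sub__((110,240))*3.5)
tr=run("tray",[(t,cv([(65,207),(325,192),(347,435),(80,452)],4.8,(320,135)),np.array([(.07,.075,.022),(.07,-.075,.022),(-.07,-.075,.022),(-.07,.075,.022)]))],[.5,-.2,0])
to=run("tote",[(t,cv([(408,42),(712,32),(755,552),(443,563)],4.8,(320,135)),np.array([(.146,.086,.055),(.146,-.086,.055),(-.146,-.086,.055),(-.146,.086,.055)]))],[.5,-.4,0])
# pick handle top & collar
print("handle top z183",back(t,cv((308,281),5,(80,140)),.183)[:2],"collar corner top z103",[back(t,cv(a,5,(80,140)),.103)[:2] for a in((388,262),(393,332),(328,340))])
print("handle side",back(s,cv((289,58),3.5,(110,240)),.183)[:2])
print(R.from_quat(manip.sense()["tool_rot"]).as_matrix())
E
```

```text
fix top [0.5407 0.0467 0.1473] res px
 [[-0.4, -0.7], [0.1, -0.5], [0.3, 0.6], [-0.0, 0.6]]
fix side [0.5412 0.0504 0.1397] res px
 [[-1.8, -0.2], [0.2, 0.5], [1.1, -0.9]]
fix [0.541  0.0472 0.1441] res px
 [[-0.4, -1.0], [0.1, -0.6], [-0.0, 0.5], [-0.4, 0.4], [-0.8, -0.7], [1.4, -0.4], [1.7, -1.7], [-0.5, 0.2], [-0.6, -0.1]]
block top [0.5193 0.397  0.1208] res px
 [[-0.0, 0.1], [0.3, -0.1], [-0.3, 0.0]]
[[281.3011 116.1467]
 [398.1824 162.667 ]
 [256.1991 326.348 ]
 [131.1462 269.1433]
 [296.7757 230.2506]
 [407.5285 277.5234]
 [275.4127 443.35  ]
 [157.3078 385.892 ]]
tray [ 0.5141 -0.1889  0.0306] res px
 [[-0.4, -0.1], [0.2, -0.2], [0.0, 0.3], [0.1, -0.0]]
tote [ 0.5195 -0.39    0.0079] res px
 [[-0.5, -0.4], [0.5, -0.7], [0.5, 0.5], [-0.5, 0.5]]
handle top z183 [0.5241 0.3628] collar corner top z103 [array([0.5439, 0.3464]), array([0.5079, 0.3438]), array([0.5047, 0.3769])]
handle side [0.5235 0.366 ]
[[-0.0001  0.2589 -0.9659]
 [ 0.0008 -0.9659 -0.2589]
 [-1.     -0.0008 -0.0001]]
```

```bash
cat > plan.py <<'E'
from h import *
import sys
def Rt(yaw,tilt=0.,axis=None):
    # tool x down, tool y at yaw(deg)
    a=np.radians(yaw);y=np.array([np.cos(a),np.sin(a),0]);x=np.array([0,0,-1.]);z=np.cross(x,y)
    return np.c_[x,y,z]
def show(pos,yaw=None,Rm=None):
    q=manip.sense();R0=R.from_quat(q["tool_rot"]);p=q["tcp_pos"]
    Rw=R.from_matrix(Rt(yaw) if Rm is None else Rm)
    d=R0.inv().apply(np.array(pos)-p)/.025
    w=(R0.inv()*Rw).as_rotvec(degrees=True)/5
    print("t",round(q["t"],2),"p",p.round(4),"F",q["force"].round(1),"gap",round(float(q["finger_gap"])*85.4,1),"\nunits",d.round(3),w.round(3),"rows need",np.linalg.norm(d)*.5,np.linalg.norm(w)*5/8.59)
E
python3 - <<'E'
from plan import *
show([.40,-.40,.32],-75+40)
show([.60,-.05,.32],0)
show([.524,.3635,.32],6.9)
E
```

```text
t 0.3 p [ 0.1618 -0.6034  0.2309] F [ 0.3 -0.5 -0.3] gap 85.2 
units [ -3.557  -5.397 -11.311] [-8.e+00 -5.e-03  8.e-03] rows need 6.513701634519972 4.656318088187796
t 0.3 p [ 0.1618 -0.6034  0.2309] F [ 0.3 -0.5 -0.3] gap 85.2 
units [ -3.546 -16.849 -22.662] [-1.5e+01 -7.0e-03  6.0e-03] rows need 14.230543490366127 8.730821872839538
t 0.3 p [ 0.1618 -0.6034  0.2309] F [ 0.3 -0.5 -0.3] gap 85.2 
units [ -3.533 -33.612 -24.007] [-1.638e+01 -8.000e-03  6.000e-03] rows need 20.727973602319423 9.534081325189959
```

Emit:
carry_out(
  commands=[
    [[-0.6,-0.8,-1.6,-1.2,0,0,85],[-1.2,-1.6,-3.2,-2.4,0,0,85],[-1.8,-2.4,-4.8,-3.6,0,0,85],[-2.4,-3.2,-6.4,-4.8,0,0,85],[-3.0,-4.0,-8.0,-6.0,0,0,85]],
  ],
)

```text
t: 0.8
tcp_pos: [0.3301, -0.454, 0.3069]
tool_rot: [0.653, 0.272, -0.653, 0.272]
force: [-0.5, -0.2, 0.2]
finger_gap: 0.999
```

```bash
python3 - <<'E'
from plan import *
show([.50,-.20,.32],-10)
E
```

```text
t 0.8 p [ 0.3301 -0.454   0.3069] F [-0.5 -0.2  0.2] gap 85.3 
units [ -0.523  -2.331 -11.996] [-6.955e+00 -0.000e+00 -1.000e-03] rows need 6.115982904611641 4.048231231161117
```

Emit:
carry_out(
  commands=[
    [[-0.1,-0.4,-1.9,-1.2,0,0,85],[-0.2,-0.8,-3.8,-2.4,0,0,85],[-0.3,-1.2,-5.7,-3.6,0,0,85],[-0.4,-1.6,-7.6,-4.8,0,0,85],[-0.5,-2.0,-9.5,-6.0,0,0,85]],
  ],
)

```text
t: 1.3
tcp_pos: [0.4625, -0.2502, 0.3191]
tool_rot: [0.56, 0.431, -0.56, 0.432]
force: [0.0, -0.1, -0.4]
finger_gap: 0.999
```

```bash
python3 - <<'E'
from plan import *
show([.56,.0,.32],5)
E
```

```text
t 1.3 p [ 0.4625 -0.2502  0.3191] F [ 0.  -0.1 -0.4] gap 85.3 
units [ -0.038   1.222 -10.673] [-3.953e+00  3.000e-03 -5.000e-03] rows need 5.371283296718285 2.300925805471559
```

Emit:
carry_out(
  commands=[
    [[0,0.2,-1.9,-0.8,0,0,85],[0,0.4,-3.8,-1.6,0,0,85],[0,0.6,-5.7,-2.4,0,0,85],[0,0.9,-7.6,-3.2,0,0,85],[0,1.1,-9.5,-4.0,0,0,85]],
  ],
)

```text
t: 1.8
tcp_pos: [0.5503, -0.0279, 0.319]
tool_rot: [0.477, 0.522, -0.477, 0.522]
force: [1.4, 0.6, 0.4]
finger_gap: 0.995
```

```bash
python3 - <<'E'
from plan import *
show([.53,.22,.32],6.9)
E
```

```text
t 1.8 p [ 0.5503 -0.0279  0.319 ] F [1.4 0.6 0.4] gap 85.0 
units [-0.043  0.082 -9.948] [-0.347  0.004 -0.008] rows need 4.9740315595773135 0.202254710993366
```

Emit:
carry_out(
  commands=[
    [[0,0,-1.9,-0.1,0,0,85],[0,0,-3.8,-0.2,0,0,85],[0,0,-5.7,-0.3,0,0,85],[0,0.1,-7.6,-0.3,0,0,85],[0,0.1,-9.5,-0.3,0,0,85]],
  ],
)

```text
t: 2.3
tcp_pos: [0.5313, 0.209, 0.3189]
tool_rot: [0.471, 0.527, -0.471, 0.528]
force: [1.0, 1.1, -0.7]
finger_gap: 0.998
```

```bash
python3 - <<'E'
from plan import *
show([.524,.3635,.30],6.9)
E
```

```text
t 2.3 p [0.5313 0.209  0.3189] F [ 1.   1.1 -0.7] gap 85.2 
units [ 0.756  0.411 -6.174] [-0.08   0.001 -0.006] rows need 3.116731751333584 0.04675003477699689
```

Emit:
carry_out(
  commands=[
    [[0,0.1,-1.4,0,0,0,85],[0.2,0.2,-2.8,0,0,0,85],[0.4,0.3,-4.2,0,0,0,85],[0.6,0.4,-5.4,0,0,0,85],[0.76,0.41,-6.17,-0.1,0,0,85]],
  ],
)

```text
t: 2.8
tcp_pos: [0.5237, 0.3636, 0.2993]
tool_rot: [0.468, 0.53, -0.468, 0.53]
force: [0.6, -1.6, -0.2]
finger_gap: 0.994
```

```bash
python3 - <<'E'
from plan import *
show([.524,.3635,.20],6.9)
t=manip.snapshot("top");s=manip.snapshot("side")
a=np.hstack([cv2.resize(t["image"][100:310,20:250],(400,365)),cv2.resize(s["image"][120:400,80:360],(365,365))])[:,:,::-1]
cv2.imwrite("pics/p1.png",np.clip(a*1.5,0,255))
E
```

```text
t 2.8 p [0.5237 0.3636 0.2993] F [ 0.6 -1.6 -0.2] gap 84.9 
units [3.97  0.013 0.005] [ 0.044 -0.003  0.004] rows need 1.985107899257746 0.02589900415767143[ WARN:0@6.163] global loadsave.cpp:1063 imwrite_ Unsupported depth image for selected encoder is fallbacked to CV_8U.
```

View pics/p1.png

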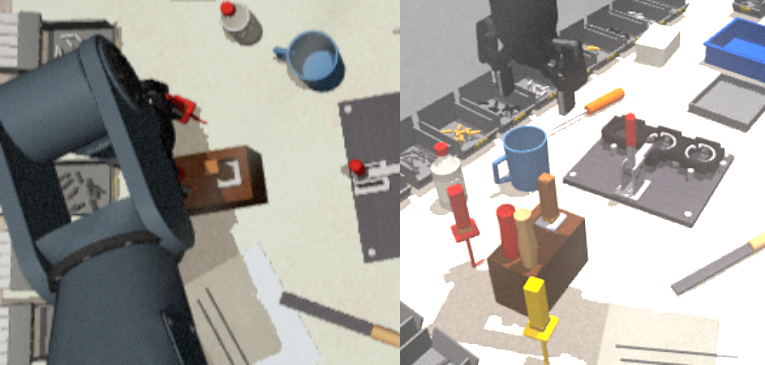

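Emit:
carry_out(
  commands=[
    [[1.5,0,0,0,0,0,85],[3.0,0,0,0,0,0,85],[4.2,0,0,0,0,0,85],[5.4,0,0,0,0,0,85],[6.5,0,0,0,0,0,85]],
  ],
)

```text
t: 3.4
tcp_pos: [0.5245, 0.3598, 0.1362]
tool_rot: [0.468, 0.529, -0.469, 0.529]
force: [0.2, 0.4, 0.7]
finger_gap: 0.995
```

```bash
python3 - <<'E'
from plan import *
show([.524,.3635,.136],6.9)
t=manip.snapshot("top");s=manip.snapshot("side")
crop(s["image"],110,200,160,150,"pics/p2.png",4)
E
```

```text
t 3.4 p [0.5245 0.3598 0.1362] F [0.2 0.4 0.7] gap 85.0 
units [ 0.01 -0.   -0.15] [0.007 0.011 0.006] rows need 0.07529284520165175 0.008234803498893247
```

View pics/p2.png

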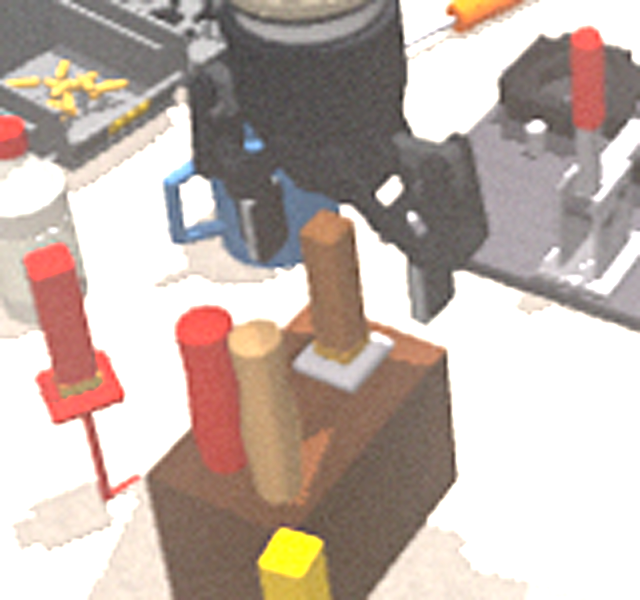

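Emit:
carry_out(
  commands=[
    [[0,0,-0.15,0,0,0,85],[0,0,-0.15,0,0,0,60],[0,0,-0.15,0,0,0,40],[0,0,-0.15,0,0,0,15],[0,0,-0.15,0,0,0,10]],
  ],
  force=80,
)

```text
t: 4.0
tcp_pos: [0.5241, 0.3654, 0.1383]
tool_rot: [0.469, 0.529, -0.468, 0.53]
force: [0.0, -0.3, -0.1]
finger_gap: 0.331
```

Emit:
carry_out(
  commands=[
    [[0,0,0,0,0,0,10],[0,0,0,0,0,0,10],[0,0,0,0,0,0,10],[0,0,0,0,0,0,10],[0,0,0,0,0,0,10]],
  ],
)

```text
t: 4.5
tcp_pos: [0.5241, 0.3654, 0.1379]
tool_rot: [0.469, 0.529, -0.468, 0.53]
force: [-0.3, -0.8, 4.7]
finger_gap: 0.226
```

```bash
python3 - <<'E'
from plan import *
show([.524,.3635,.136],6.9)
s=manip.snapshot("side")
crop(s["image"],110,200,160,150,"pics/p3.png",4)
E
```

```text
t 4.5 p [0.5241 0.3654 0.1379] F [-0.3 -0.8  4.7] gap 19.3 
units [ 0.078 -0.014  0.075] [ 0.02  -0.004 -0.011] rows need 0.05440694305348811 0.01356692247596179
```

View pics/p3.png

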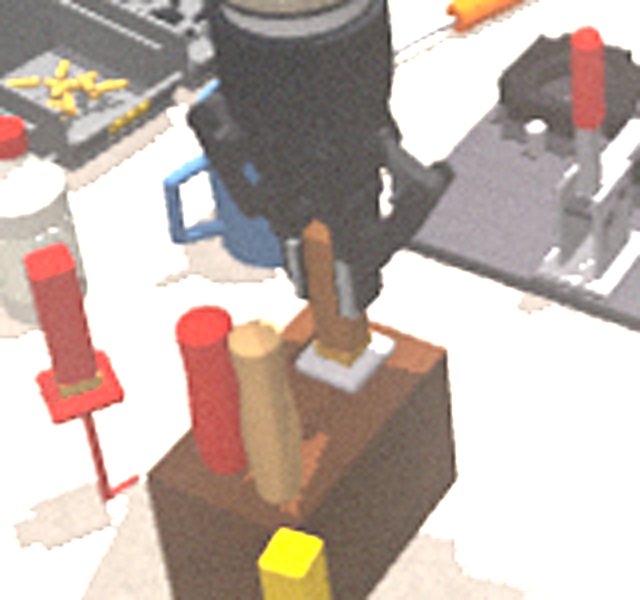

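Emit:
carry_out(
  commands=[
    [[-0.5,0,0,0,0,0,10],[-1.5,0,0,0,0,0,10],[-2.8,0,0,0,0,0,10],[-4.2,0,0,0,0,0,10],[-5.6,0,0,0,0,0,10]],
  ],
)

```text
t: 5.05
tcp_pos: [0.5231, 0.3649, 0.2782]
tool_rot: [0.468, 0.53, -0.469, 0.529]
force: [0.2, -0.0, -1.0]
finger_gap: 0.226
```

```bash
python3 - <<'E'
from plan import *
show([.524,.3635,.136],6.9)
t=manip.snapshot("top");s=manip.snapshot("side")
crop(s["image"],110,150,160,200,"pics/p4.png",3)
crop(t["image"],20,100,200,200,"pics/p4t.png",3)
E
```

```text
t 5.05 p [0.5231 0.3649 0.2782] F [ 0.2 -0.  -1. ] gap 19.3 
units [5.689 0.039 0.057] [0.02  0.006 0.02 ] rows need 2.844592421989916 0.017005191830471424
```

View pics/p4.png

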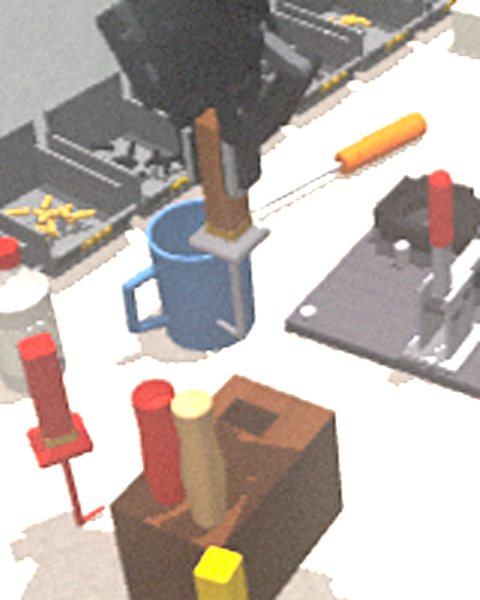

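View pics/p4t.png

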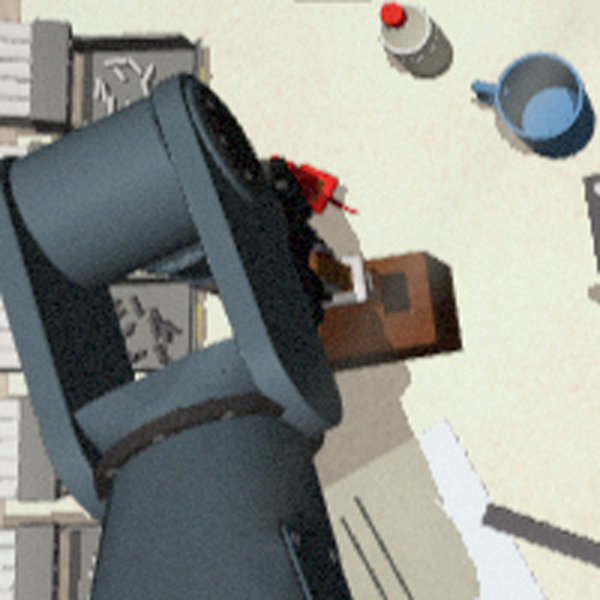

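```bash
python3 - <<'E'
from plan import *
t,s=np.load("pics/cal.npy",allow_pickle=True)
print("heel",back(s,np.array([240,336])/3+[110,150],.1603))
# heel-bottom free: project hypothesised
print((proj(s,[[.523,.3635,.1603],[.523,.3635,.1573],[.523,.3635,.235]])-[110,150])*3)
print("hole side",back(s,np.array([251,415])/3+[110,150],.095)[:2],"hole top",back(t,np.array([396,292])/3+[20,100],.095)[:2])
print("hole pred ctr",T2([.524,.3640,.12],[[.008,0,.095]]))
E
```

```text
heel [0.53523912 0.36267013 0.1603    ]
[[253.65629356 344.36040302]
 [254.11169208 347.95150861]
 [241.7033995  250.10426795]]
hole side [0.53218338 0.36503532] hole top [0.53163016 0.36195787]
hole pred ctr [[0.53194247 0.3649577  0.095     ]]
```

```bash
python3 - <<'E'
from plan import *
t=manip.snapshot("top");s=manip.snapshot("side")
q=manip.sense();print(q["tcp_pos"])
M=R.from_quat(q["tool_rot"]).as_matrix();print(M.round(3))
crop(s["image"],150,180,70,90,"pics/p5.png",6.5)
crop(t["image"],110,165,60,50,"pics/p5t.png",10)
p=np.array([.523,.3635,.1603])
P=[p+[0,0,0],p+[.016,.002,.005],p+[0,0,.075],p+[0,0,.163]]+[p+[a*.018,b*.018,.079+c*.004] for a in(1,-1)for b in(1,-1) for c in (1,-1)]+[q["tcp_pos"]]
print("side",((proj(s,P)-[150,180]+.5)*6.5-.5).round(0).tolist());print("top",((proj(t,P)-[110,165]+.5)*10-.5).round(0).tolist())
E
```

```text
[0.52362229 0.36516435 0.27804216]
[[ 0.001  0.993  0.122]
 [ 0.     0.122 -0.993]
 [-1.     0.001 -0.   ]]
side [[292.0, 554.0], [244.0, 523.0], [266.0, 349.0], [232.0, 79.0], [167.0, 336.0], [171.0, 359.0], [261.0, 270.0], [263.0, 293.0], [266.0, 384.0], [269.0, 408.0], [358.0, 316.0], [361.0, 339.0], [244.0, 224.0]]
top [[342.0, 329.0], [328.0, 261.0], [243.0, 287.0], [107.0, 230.0], [152.0, 206.0], [164.0, 211.0], [312.0, 201.0], [323.0, 207.0], [151.0, 364.0], [163.0, 369.0], [311.0, 360.0], [322.0, 364.0], [172.0, 258.0]]
```

View pics/p5.png

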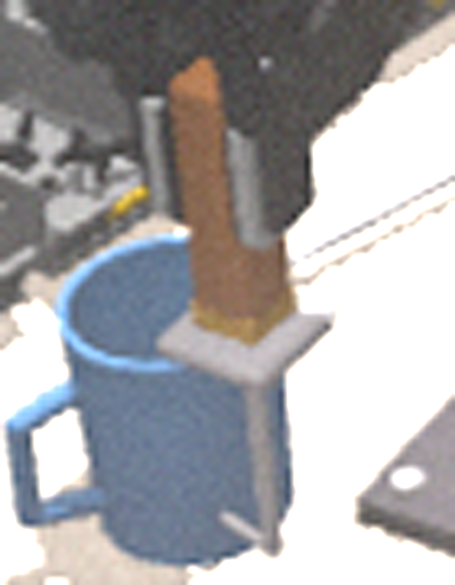

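View pics/p5t.png

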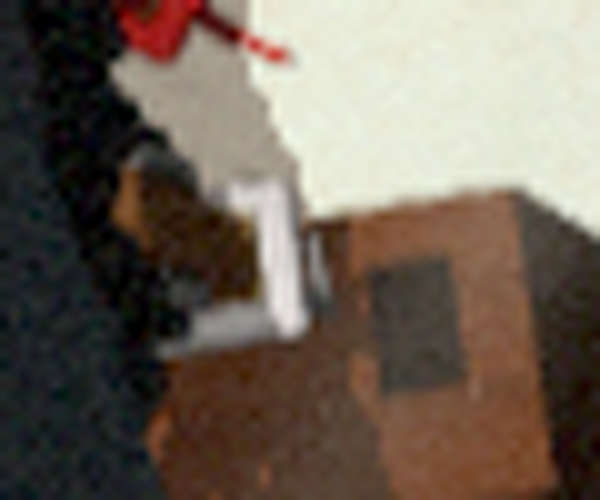

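```bash
cat >> h.py <<'E'
def fitpose(obs,p0,prior=None):
    def f(p):
        T=lambda P:R.from_rotvec(p[3:]).apply(P)+p[:3]
        r=np.concatenate([(proj(s,T(np.array(P)))-px).ravel() for s,px,P in obs])
        return r
    r=least_squares(f,p0,x_scale=[.01]*3+[.1]*3,loss="soft_l1");return r.x,f(r.x).reshape(-1,2)
E
python3 - <<'E'
from plan import *
np.set_printoptions(precision=4,suppress=True)
t,s=np.load("pics/cal.npy",allow_pickle=True)
S=lambda a:(np.array(a,float)+.5)/6.5-.5+[150,180]
Tt=lambda a:(np.array(a,float)+.5)/10-.5+[110,165]
h=.018
obs=[(s,S([(271,540),(222,515),(158,342),(262,383),(331,320)]),[(0,0,0),(.016,0,.005),(h,h,.083),(-h,h,.083),(-h,-h,.083)]),
(t,Tt([(300,328),(283,182)]),[(-h,-h,.083),(h,-h,.083)])]
p,r=fitpose(obs,[.523,.3635,.16,0,0,.12]);print(p,r.round(1).tolist())
E
```

```text
[ 0.5302  0.3649  0.1613 -0.0294 -0.0471  0.1294] [[-0.1, 0.7], [0.1, -0.3], [-1.3, 0.1], [-0.2, 0.6], [1.3, -1.6], [0.4, 0.7], [-0.1, -0.5]]
```

```bash
python3 - <<'E'
from plan import *
np.set_printoptions(precision=4,suppress=True)
t,s=np.load("pics/cal.npy",allow_pickle=True)
g=cv2.cvtColor(t["image"],cv2.COLOR_RGB2GRAY).astype(float)
# model-based: maximise mean brightness along ring arc
from scipy.ndimage import map_coordinates, gaussian_filter
from scipy.optimize import minimize
def arc(c,yaw,z=.0385):
    a=np.radians(np.r_[-68-295+30:-68-5:4])  # from -37 going ccw ... skip gap
    a=np.radians(np.arange(-30,285,4))+yaw
    return np.c_[c[0]+.026*np.cos(a),c[1]+.026*np.sin(a),np.full(a.size,z)]
for nm,cam_ in(("top",t),("side",s)):
    gg=gaussian_filter(cv2.cvtColor(cam_["image"],cv2.COLOR_RGB2GRAY).astype(float),.6)
    for k,lx in((0,-.08),(1,0)):
        c0=T2([.541,.0467,.146],[[lx,.002,0]])[0,:2]
        f=lambda c:-map_coordinates(gg,proj(cam_,arc(c,.146))[:,::-1].T,order=1).mean()
        best=min(((f(c0+[dx,dy]),dx,dy) for dx in np.arange(-.008,.0081,.001) for dy in np.arange(-.008,.0081,.001)))
        r=minimize(f,c0+best[1:],method="Nelder-Mead",options=dict(xatol=1e-5,initial_simplex=c0+np.array(best[1:])+[[0,0],[.001,0],[0,.001]]))
        print(nm,k,c0,best,r.x)
E
```

```text
top 0 [0.4616 0.037 ] (np.float64(-104.11023579779456), np.float64(0.0), np.float64(0.0)) [0.4615 0.0367]
top 1 [0.5407 0.0487] (np.float64(-101.07608663595768), np.float64(0.0), np.float64(0.0)) [0.541  0.0484]
side 0 [0.4616 0.037 ] (np.float64(-130.00706266039623), np.float64(0.002999999999999999), np.float64(0.0)) [0.4641 0.0372]
side 1 [0.5407 0.0487] (np.float64(-122.99297382013496), np.float64(0.002999999999999999), np.float64(0.0010000000000000009)) [0.5439 0.0499]
```

```bash
python3 - <<'E'
from plan import *
show([.465,.034,.33],-81.6)
E
```

```text
t 5.25 p [0.5236 0.3652 0.278 ] F [ 0.8  0.6 -1.7] gap 19.0 
units [-2.086 -3.94  12.861] [ 1.7721e+01 -1.1000e-02 -6.0000e-03] rows need 6.80605652793856 10.314628611953136
```

Emit:
carry_out(
  commands=[
    [[-1.0,-0.2,0.8,1.0,0,0,10],[-2.1,-0.6,2.0,2.5,0,0,10],[-2.1,-1.2,3.6,4.0,0,0,10],[-2.1,-1.8,5.2,5.5,0,0,10],[-2.1,-2.3,6.8,7.0,0,0,10]],
  ],
)

```text
t: 5.75
tcp_pos: [0.4852, 0.1879, 0.3278]
tool_rot: [-0.605, -0.363, 0.609, -0.362]
force: [1.3, 0.3, -1.2]
finger_gap: 0.226
```

```bash
python3 - <<'E'
from plan import *
show([.465,.034,.33],-81.6)
E
```

```text
t 5.75 p [0.4852 0.1879 0.3278] F [ 1.3  0.3 -1.2] gap 19.3 
units [-0.079  2.204  5.806] [10.667  0.053  0.024] rows need 3.105442098074041 6.209245202088234
```

Emit:
carry_out(
  commands=[
    [[0,0.4,1.2,1.7,0,0,10],[0,0.8,2.4,3.4,0,0,10],[0,1.3,3.6,5.1,0,0,10],[0,1.8,4.7,6.8,0,0,10],[0,2.2,5.8,8.5,0,0,10]],
  ],
)

```text
t: 6.25
tcp_pos: [0.4664, 0.0345, 0.3278]
tool_rot: [-0.696, -0.118, 0.699, -0.117]
force: [0.2, -0.5, -0.2]
finger_gap: 0.227
```

```bash
python3 - <<'E'
from plan import *
show([.465,.034,.25],-81.6)
E
```

```text
t 6.25 p [0.4664 0.0345 0.3278] F [ 0.2 -0.5 -0.2] gap 19.4 
units [3.114 0.007 0.046] [2.147 0.049 0.02 ] rows need 1.5572092726760898 1.2499182236441986
```

Emit:
carry_out(
  commands=[
    [[0.9,0,0,0.7,0,0,10],[1.8,0,0,1.4,0,0,10],[2.7,0,0,2.1,0,0,10],[3.5,0,0,2.15,0,0,10],[4.3,0,0,2.15,0,0,10]],
  ],
)

```text
t: 6.75
tcp_pos: [0.466, 0.0358, 0.2198]
tool_rot: [-0.703, -0.054, 0.707, -0.053]
force: [-0.1, 0.5, -0.9]
finger_gap: 0.224
```

```bash
cat > look.py <<'E'
from plan import *
def look(tag,P,w=80,h=75,sc=7):
    t=manip.snapshot("top");s=manip.snapshot("side")
    for n,c in(("t",t),("s",s)):
        u=proj(c,[P])[0];x0=int(np.clip(u[0]-w/2,0,560-w));y0=int(np.clip(u[1]-h/2,0,420-h))
        crop(c["image"],x0,y0,w,h,f"pics/{tag}{n}.png",sc);print(n,"crop",x0,y0,"sc",sc)
    return t,s
E
python3 - <<'E'
from look import *
show([.465,.034,.22],-81.6)
look("a",[.465,.03,.12])
E
```

```text
t 6.75 p [0.466  0.0358 0.2198] F [-0.1  0.5 -0.9] gap 19.1 
units [-0.01   0.066  0.05 ] [0.066 0.054 0.017] rows need 0.04176763241728347 0.05032832434573823
t crop 241 181 sc 7
s crop 272 170 sc 7
```

View pics/at.png

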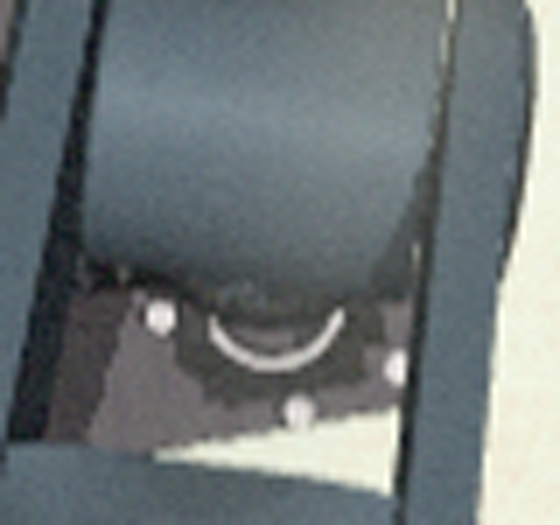

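View pics/as.png

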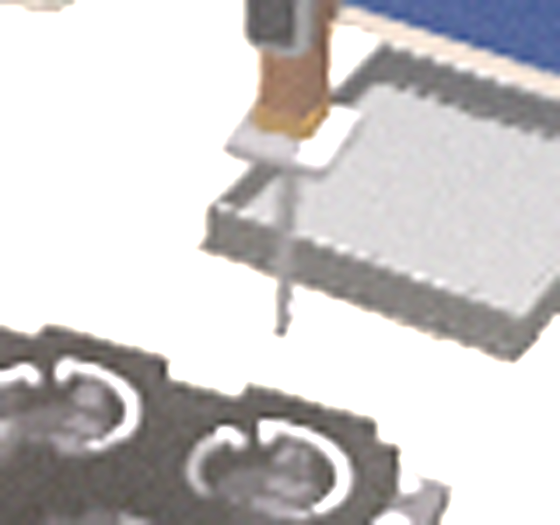

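```bash
python3 - <<'E'
from plan import *
t,s=np.load("pics/cal.npy",allow_pickle=True)
S=lambda a:(np.array(a,float)+.5)/7-.5+[272,170]
for z in(.1,.103):print("heelbottom",back(s,S((281,334)),z-.003))
b=back(s,S((281,334)),.1)
px=lambda P:((proj(s,P)-[272,170]+.5)*7-.5).round(1).tolist()
print(px([b,b+[0,0,.078],b+[.003,0,.078],b+[0,.003,.078]]))
E
```

```text
heelbottom [0.46329364 0.0355391  0.097     ]
heelbottom [0.46131603 0.03908606 0.1       ]
[[281.0, 334.0], [293.1, 139.3], [285.1, 136.3], [288.3, 143.5]]
```

Emit:
carry_out(
  commands=[
    [[0.5,0.1,-0.08,0.06,0.05,0.02,10],[1.0,0.13,-0.08,0.06,0.05,0.02,10],[1.5,0.13,-0.08,0.06,0.05,0.02,10],[1.9,0.13,-0.08,0.06,0.05,0.02,10],[1.9,0.13,-0.08,0.06,0.05,0.02,10]],
  ],
)

```text
t: 7.35
tcp_pos: [0.4693, 0.0329, 0.1737]
tool_rot: [0.706, 0.052, -0.705, 0.052]
force: [-0.6, 1.0, -1.0]
finger_gap: 0.219
```

```bash
python3 - <<'E'
from look import *
show([.465,.034,.22],-81.6)
t,s=look("b",[.465,.03,.06],60,56,10)
x0,y0=[int(v) for v in (0,0)]
# predicted features (side-cam-biased seat)
fx=[.5442,.0485,.146]
P=T2(fx,[(-.08,0,.044),(-.08,-.0315,.044),(-.08,-.024,.0385),(-.08,-.021,.044)])
print(proj(s,P))
E
```

```text
t 7.35 p [0.4693 0.0329 0.1737] F [-0.6  1.  -1. ] gap 18.7 
units [-1.851 -0.068  0.16 ] [ 0.01  -0.012 -0.007] rows need 0.9297267452915955 0.009923365548646264
t crop 252 192 sc 10
s crop 281 200 sc 10
[[309.71780397 234.86166566]
 [314.71477376 227.73142643]
 [313.42684691 231.15917182]
 [313.07149695 230.07623884]]
```

View pics/bs.png

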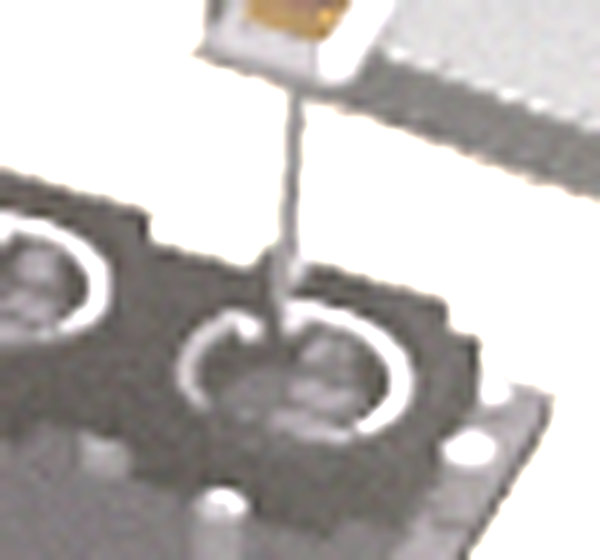

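```bash
python3 - <<'E'
from look import *
t,s=np.load("pics/cal.npy",allow_pickle=True)
fx=[.5442,.0485,.146]
P=T2(fx,[(-.08,-.002,.057),(-.08,-.002,.054),(-.08,-.002,.132),(-.08,-.018,.062),(-.08,-.012,.057)])
print((proj(s,P)-[281,200])*10)
img=manip.snapshot("side")["image"]
crop(img,281+10,200+5,30,35,"pics/b2.png",16)
E
```

```text
[[292.99551053 301.83966419]
 [292.39611922 311.61933354]
 [308.60161256  47.21048344]
 [319.76281371 249.26291183]
 [309.12633925 279.0716149 ]]
```

View pics/b2.png

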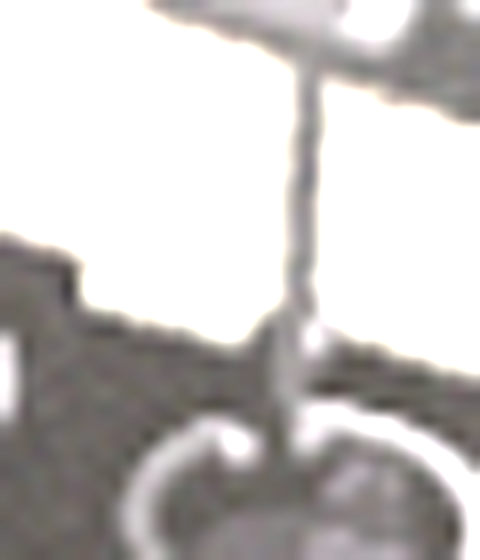

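Emit:
carry_out(
  commands=[
    [[0,-0.1,0.1,0,0,0,10],[0,-0.23,0.18,0,0,0,10],[0,-0.23,0.18,0,0,0,10],[0,-0.23,0.18,0,0,0,10],[0,-0.23,0.18,0,0,0,10]],
  ],
)

```text
t: 8.0
tcp_pos: [0.4652, 0.0378, 0.1749]
tool_rot: [0.707, 0.052, -0.703, 0.053]
force: [-0.1, -0.8, -0.7]
finger_gap: 0.219
```

```bash
python3 - <<'E'
from look import *
show([.464,.038,.1737],-81.6)
img=manip.snapshot("side")["image"]
crop(img,281+10,200+5,30,35,"pics/b3.png",16)
s=np.load("pics/cal.npy",allow_pickle=True)[1]
fx=[.5442,.0485,.146]
P=T2(fx,[(-.08,-.002,.057),(-.08,-.002,.054),(-.08,-.002,.132),(-.08,-.018,.062),(-.08,-.012,.057)])
print((proj(s,P)-[291,205]+.5)*16-.5)
E
```

```text
t 8.0 p [0.4652 0.0378 0.1749] F [-0.1 -0.8 -0.7] gap 18.7 
units [ 0.049 -0.017  0.047] [ 0.011 -0.055 -0.022] rows need 0.03527709023303427 0.035214994069622904
[[316.29281684 410.4434627 ]
 [315.33379075 426.09093366]
 [341.26258009   3.0367735 ]
 [359.12050193 326.32065893]
 [342.1021428  374.01458383]]
```

View pics/b3.png

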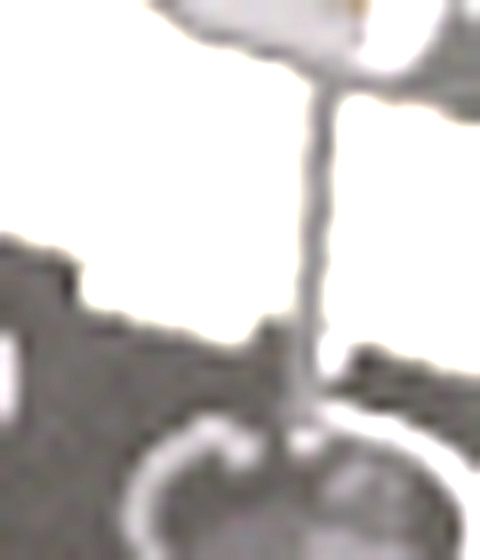

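Emit:
carry_out(
  commands=[
    [[0,0,0.08,0,0,0,10],[0.2,0,0.08,0,0,0,10],[0.4,0,0.08,0,0,0,10],[0.6,0,0.08,0,0,0,10],[0.8,0,0.08,0,0,0,10]],
  ],
)

```text
t: 8.55
tcp_pos: [0.4631, 0.0374, 0.1541]
tool_rot: [0.707, 0.052, -0.704, 0.053]
force: [0.6, -0.3, -0.2]
finger_gap: 0.222
```

```bash
python3 - <<'E'
from look import *
show([.463,.038,.14],-81.6)
img=manip.snapshot("side")["image"]
crop(img,281+10,200+5,40,40,"pics/b4.png",14)
E
```

```text
t 8.55 p [0.4631 0.0374 0.1541] F [ 0.6 -0.3 -0.2] gap 18.9 
units [ 0.565 -0.024  0.003] [ 0.009 -0.045 -0.018] rows need 0.28286632152786206 0.028712787242990638
```

View pics/b4.png

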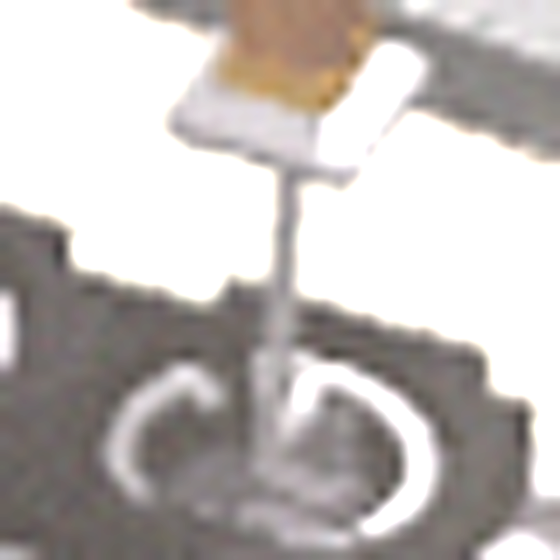

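Emit:
carry_out(
  commands=[
    [[0.2,0,0,0,0,0,10],[0.4,0,0,0,0,0,10],[0.6,0,0,0,0,0,10],[0.6,0,0,0,0,0,10],[0.6,0,0,0,0,0,10]],
  ],
)

```text
t: 9.1
tcp_pos: [0.4632, 0.0374, 0.1396]
tool_rot: [0.707, 0.052, -0.704, 0.053]
force: [-0.1, 0.4, -0.4]
finger_gap: 0.223
```

```bash
python3 - <<'E'
from look import *
show([.463,.038,.14],-81.6)
img=manip.snapshot("side")["image"]
crop(img,281+10,200+5,40,40,"pics/b5.png",14)
E
```

```text
t 9.1 p [0.4632 0.0374 0.1396] F [-0.1  0.4 -0.4] gap 19.1 
units [-0.015 -0.024  0.005] [ 0.01  -0.047 -0.019] rows need 0.01410047452745535 0.02989311143723874
```

View pics/b5.png

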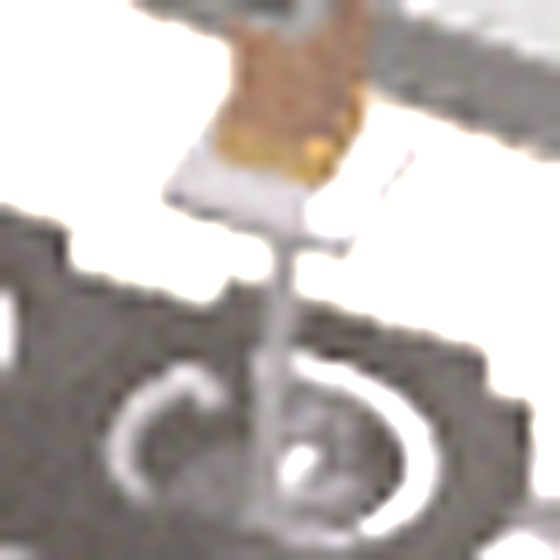

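Emit:
carry_out(
  commands=[
    [[0,0.12,0,0,0,0,10],[0,0.24,0,0,0,0,10],[0,0.36,0,0,0,0,10],[0,0.48,0,0,0,0,10],[0,0.56,0,0,0,0,10]],
  ],
)

```text
t: 9.65
tcp_pos: [0.4655, 0.0232, 0.1399]
tool_rot: [0.707, 0.051, -0.704, 0.052]
force: [-0.4, 0.1, -0.4]
finger_gap: 0.224
```

```bash
python3 - <<'E'
from look import *
show([.463,.038,.14],-81.6)
img=manip.snapshot("side")["image"]
crop(img,281+10,200+5,40,40,"pics/b6.png",14)
E
```

```text
t 9.65 p [0.4655 0.0232 0.1399] F [-0.4  0.1 -0.4] gap 19.1 
units [-0.007 -0.601  0.01 ] [ 0.006 -0.053 -0.021] rows need 0.30071157418040656 0.03313137321328483
```

View pics/b6.png

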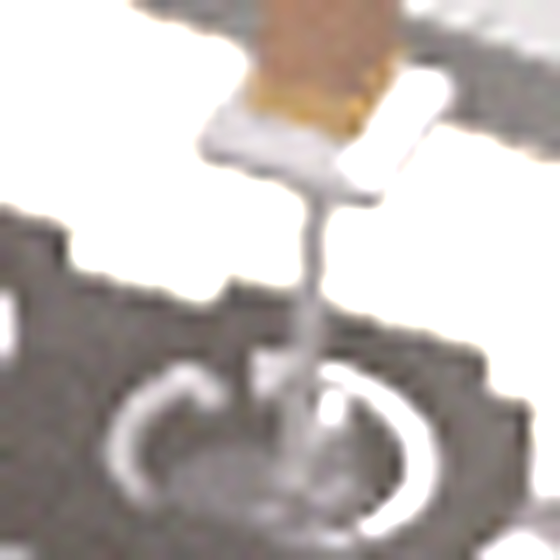

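Emit:
carry_out(
  commands=[
    [[-0.1,0.04,0,0,0,0,10],[-0.25,0.04,0,0,0,0,10],[-0.4,0.04,0,0,0,0,10],[-0.55,0.04,0,0,0,0,10],[-0.7,0.04,0,0,0,0,10]],
  ],
)

```text
t: 10.2
tcp_pos: [0.4654, 0.0227, 0.1577]
tool_rot: [0.707, 0.052, -0.704, 0.053]
force: [0.1, 0.4, -0.7]
finger_gap: 0.22
```

```bash
python3 - <<'E'
from look import *
show([.463,.038,.14],-81.6)
img=manip.snapshot("side")["image"]
crop(img,281+10,200+5,40,40,"pics/b7.png",14)
E
```

```text
t 10.2 p [0.4654 0.0227 0.1577] F [ 0.1  0.4 -0.7] gap 18.8 
units [ 0.709 -0.62   0.008] [ 0.012 -0.053 -0.02 ] rows need 0.4709047737115482 0.03362030124196839
```

View pics/b7.png

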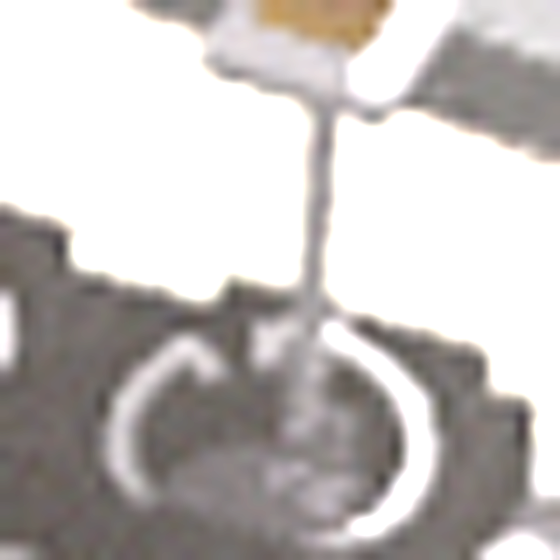

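Emit:
carry_out(
  commands=[
    [[-0.1,0,0,0,0,0,10],[-0.2,0,0,0,0,0,10],[-0.2,0.15,0,0,0,0,10],[-0.22,0.3,0,0,0,0,10],[-0.25,0.45,0,0,0,0,10]],
  ],
)

```text
t: 10.75
tcp_pos: [0.467, 0.0111, 0.1635]
tool_rot: [0.707, 0.052, -0.704, 0.053]
force: [0.1, 0.6, -1.8]
finger_gap: 0.23
```

```bash
python3 - <<'E'
from look import *
show([.463,.038,.14],-81.6)
img=manip.snapshot("side")["image"]
crop(img,281+10,200+5,40,40,"pics/b8.png",14)
E
```

```text
t 10.75 p [0.467  0.0111 0.1635] F [ 0.1  0.6 -1.8] gap 19.6 
units [ 0.937 -1.089  0.003] [ 0.009 -0.046 -0.019] rows need 0.7183834162309229 0.029401403866941137
```

View pics/b8.png

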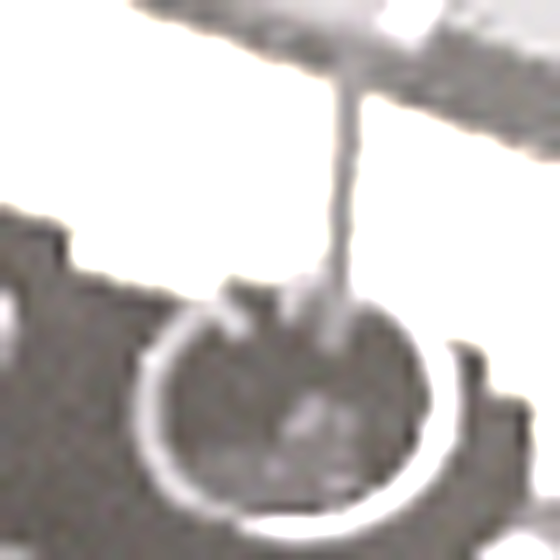

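Emit:
carry_out(
  commands=[
    [[-0.3,0.1,0,0,0,0,10],[-0.6,0.1,0,0,0,0,10],[-1.0,0.1,0,0,0,0,10],[-1.5,0.1,0,0,0,0,10],[-2.0,0.1,0,0,0,0,10]],
  ],
)

```text
t: 11.3
tcp_pos: [0.4672, 0.0091, 0.2148]
tool_rot: [0.707, 0.052, -0.703, 0.053]
force: [0.2, 0.1, -0.4]
finger_gap: 0.222
```

Emit:
carry_out(
  commands=[
    [[-0.3,0,0,0,0,0,10],[-0.6,0,0,0,0,0,10],[-0.8,0,0,0,0,0,10],[-0.8,0,0,0,0,0,10],[-0.8,0,0,0,0,0,10]],
  ],
)

```text
t: 11.8
tcp_pos: [0.4668, 0.0091, 0.2334]
tool_rot: [0.707, 0.052, -0.704, 0.053]
force: [0.9, -0.2, -2.1]
finger_gap: 0.223
```

```bash
python3 - <<'E'
from look import *
show([.463,.038,.14],-81.6)
look("c",[.467,.01,.09],90,80,7)
t=manip.snapshot("top")
crop(t["image"],0,0,560,420,"pics/tfull.png",1)
E
```

```text
t 11.8 p [0.4668 0.0091 0.2334] F [ 0.9 -0.2 -2.1] gap 19.1 
units [ 3.734 -1.17  -0.004] [ 0.01  -0.045 -0.017] rows need 1.9562438036682468 0.028411290857479104
t crop 244 178 sc 7
s crop 270 173 sc 7
```

View pics/cs.png

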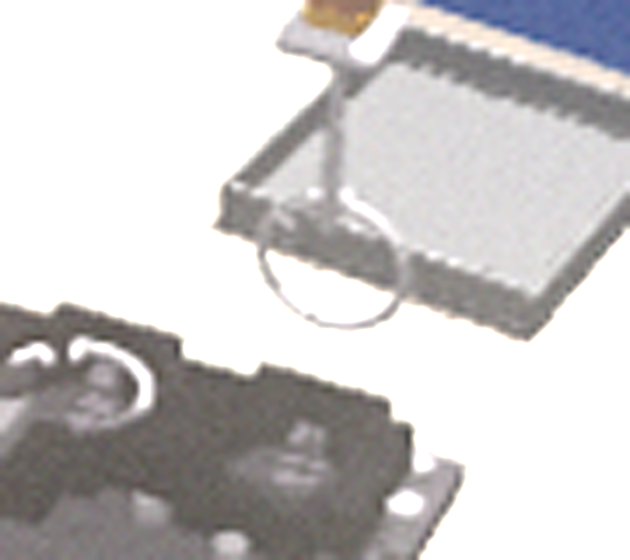

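View pics/tfull.png

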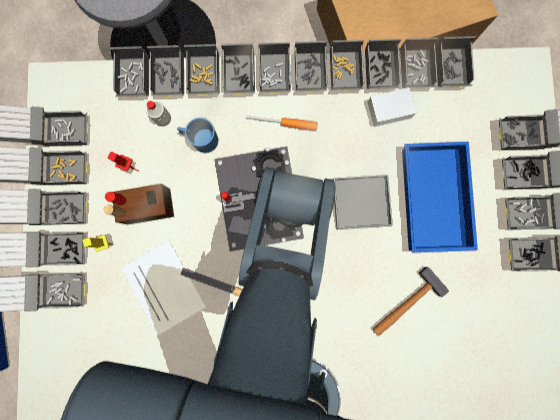

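```bash
python3 - <<'E'
from look import *
show([.512,-.228,.235],-85)
E
```

```text
t 11.95 p [0.4667 0.0092 0.2331] F [ 0.6  0.7 -1.8] gap 19.3 
units [-0.063  9.649 -0.398] [ 0.69  -0.037 -0.013] rows need 4.828903077514984 0.40204022519363125
```

Slow it down over two calls to limit ring swing.

Emit:
carry_out(
  commands=[
    [[-0.05,0.6,0,0,0,0,10],[-0.05,1.6,-0.1,0.2,0,0,10],[-0.05,2.8,-0.1,0.4,0,0,10],[-0.05,4.0,-0.2,0.6,0,0,10],[-0.05,5.2,-0.2,0.7,0,0,10]],
  ],
)

```text
t: 12.45
tcp_pos: [0.4913, -0.1198, 0.2347]
tool_rot: [0.708, 0.03, -0.705, 0.031]
force: [0.8, 0.6, -1.3]
finger_gap: 0.225
```

Emit:
carry_out(
  commands=[
    [[0,1.2,0,0,0,0,10],[0,2.4,0.05,0,0,0,10],[0,3.4,0.05,0,0,0,10],[0,4.1,0.05,0,0,0,10],[0,4.45,0.05,0,0,0,10]],
  ],
)

```text
t: 12.95
tcp_pos: [0.4995, -0.2311, 0.2348]
tool_rot: [0.708, 0.03, -0.705, 0.03]
force: [0.8, -0.2, -0.7]
finger_gap: 0.222
```

```bash
python3 - <<'E'
from look import *
show([.512,-.228,.168],-85)
look("d",[.512,-.23,.08],100,90,6)
E
```

```text
t 12.95 p [ 0.4995 -0.2311  0.2348] F [ 0.8 -0.2 -0.7] gap 18.9 
units [ 2.673 -0.086 -0.498] [-0.027 -0.048 -0.014] rows need 1.3603104711553569 0.03288308997645202
t crop 331 154 sc 6
s crop 295 125 sc 6
```

View pics/ds.png

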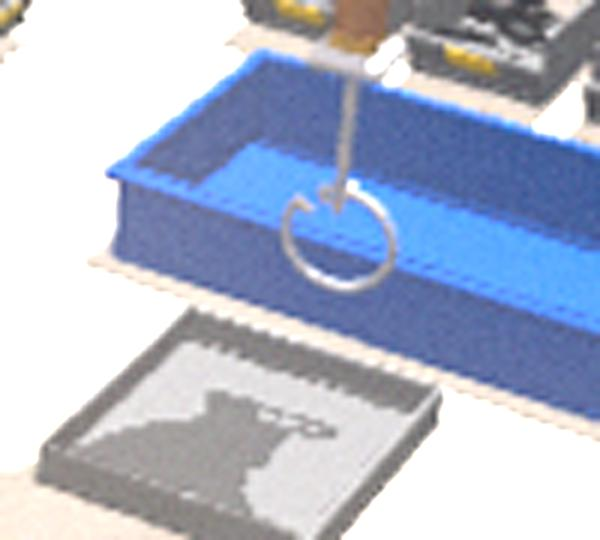

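View pics/dt.png

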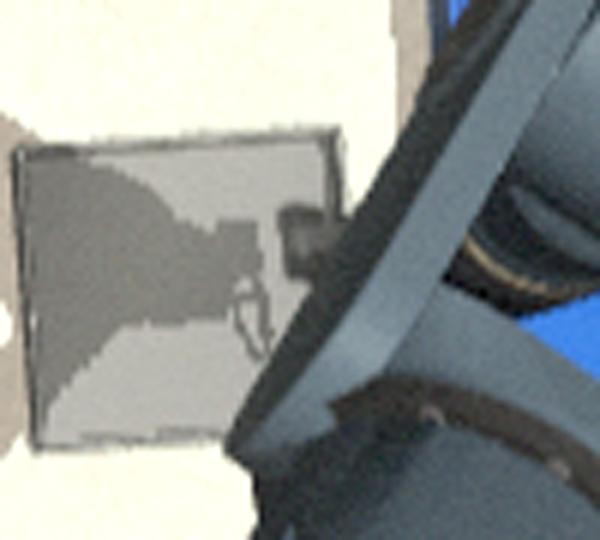

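Emit:
carry_out(
  commands=[
    [[0.6,0,-0.2,0,0,0,10],[1.2,0,-0.45,0,0,0,10],[1.8,0,-0.45,0,0,0,10],[2.2,0,-0.45,0,0,0,10],[2.5,0,-0.45,0,0,0,10]],
  ],
)

```text
t: 13.55
tcp_pos: [0.5106, -0.2276, 0.1715]
tool_rot: [0.707, 0.031, -0.705, 0.031]
force: [0.6, -0.6, -0.1]
finger_gap: 0.225
```

```bash
python3 - <<'E'
from look import *
show([.512,-.228,.168],-85)
look("d",[.512,-.23,.04],100,90,6)
M=R.from_quat(manip.sense()["tool_rot"]).as_matrix()
# tilt about tool z by +/-: direction of toe (tool y)
for sg in(1,-1):
    M2=M@R.from_rotvec([0,0,sg*np.radians(40)]).as_matrix();print(sg,"x",M2[:,0].round(2),"y",M2[:,1].round(2))
E
```

```text
t 13.55 p [ 0.5106 -0.2276  0.1715] F [ 0.6 -0.6 -0.1] gap 19.2 
units [ 0.141  0.02  -0.055] [ 0.002 -0.034  0.001] rows need 0.07607509938010823 0.01954594794979375
t crop 328 155 sc 6
s crop 294 137 sc 6
1 x [ 0.06 -0.64 -0.77] y [ 0.07 -0.76  0.64]
-1 x [-0.05  0.64 -0.77] y [ 0.07 -0.76 -0.64]
```

View pics/ds.png

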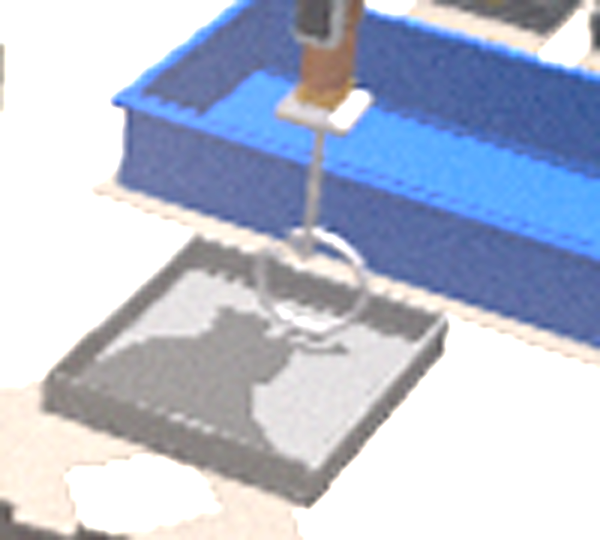

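Emit:
carry_out(
  commands=[
    [[0.2,-0.3,0,0,0,0,10],[0.5,-0.8,0,0,0,0,10],[0.9,-1.2,0,0,0,0,10],[1.2,-1.6,0,0,0,0,10],[1.5,-1.9,0,0,0,0,10]],
  ],
)

```text
t: 14.15
tcp_pos: [0.5065, -0.18, 0.1344]
tool_rot: [0.708, 0.031, -0.705, 0.031]
force: [-0.1, -0.2, -1.1]
finger_gap: 0.224
```

```bash
python3 - <<'E'
from look import *
show([.512,-.228,.168],-85)
look("e",[.512,-.20,.03],80,70,8)
E
```

```text
t 14.15 p [ 0.5065 -0.18    0.1344] F [-0.1 -0.2 -1.1] gap 19.1 
units [-1.341  1.935 -0.057] [-0.    -0.042 -0.008] rows need 1.1773593519816052 0.024685293069552437
t crop 326 166 sc 8
s crop 299 154 sc 8
```

View pics/es.png

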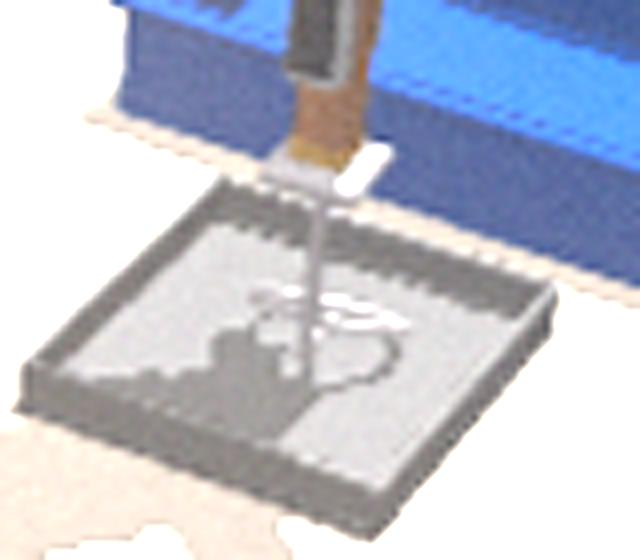

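Emit:
carry_out(
  commands=[
    [[0,0.4,0,0,0,-1.6,10],[0,0.8,0,0,0,-3.2,10],[0,1.2,0,0,0,-4.8,10],[0,1.6,0,0,0,-6.4,10],[0,2.0,0,0,0,-8.0,10]],
  ],
)

```text
t: 14.75
tcp_pos: [0.512, -0.2336, 0.1359]
tool_rot: [-0.656, -0.271, 0.672, 0.213]
force: [0.5, -1.0, -1.4]
finger_gap: 0.218
```

```bash
python3 - <<'E'
from look import *
show([.512,-.228,.168],-85)
look("e",[.512,-.20,.03],80,70,8)
E
```

```text
t 14.75 p [ 0.512  -0.2336  0.1359] F [ 0.5 -1.  -1.4] gap 18.6 
units [-0.84  -0.996 -0.026] [ 0.009 -0.084  8.002] rows need 0.6514489159872485 4.658063284126025
t crop 326 166 sc 8
s crop 299 154 sc 8
```

View pics/es.png

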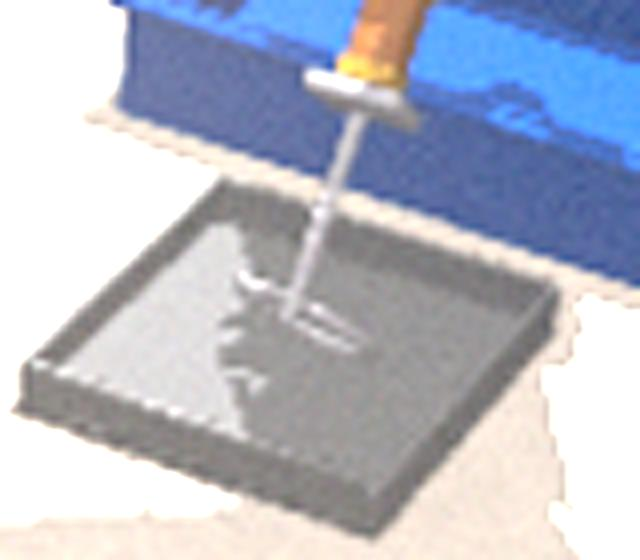

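Emit:
carry_out(
  commands=[
    [[0,-0.2,0,0,0,0,10],[0,-0.4,0,0,0,0,10],[0,-0.6,0,0,0,0,10],[0,-0.8,0,0,0,0,10],[0,-1.0,0,0,0,0,10]],
  ],
)

```text
t: 15.35
tcp_pos: [0.5098, -0.211, 0.1526]
tool_rot: [-0.655, -0.271, 0.673, 0.211]
force: [-0.1, 0.3, -1.7]
finger_gap: 0.225
```

```bash
python3 - <<'E'
from look import *
show([.512,-.228,.168],-85)
look("e",[.512,-.20,.03],80,70,8)
E
```

```text
t 15.35 p [ 0.5098 -0.211   0.1526] F [-0.1  0.3 -1.7] gap 19.2 
units [-0.913  0.13  -0.032] [ 0.029 -0.055  7.968] rows need 0.46152553388879164 4.637809959414449
t crop 326 166 sc 8
s crop 299 154 sc 8
```

View pics/es.png

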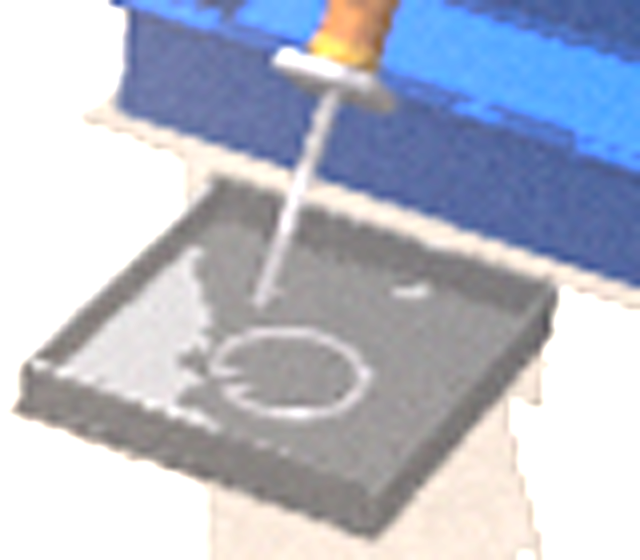

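Emit:
carry_out(
  commands=[
    [[-0.6,-0.5,0,0,0,0,10],[-1.2,-1.0,0,0,0,1.2,10],[-1.85,-1.54,0,0,0,2.8,10],[-2.5,-2.1,0,0,0,4.4,10],[-2.5,-2.1,0,0,0,6.0,10]],
  ],
)

```text
t: 15.95
tcp_pos: [0.511, -0.2137, 0.2367]
tool_rot: [0.706, 0.088, -0.703, -0.027]
force: [0.4, -0.1, -2.0]
finger_gap: 0.222
```

```bash
python3 - <<'E'
from look import *
s=np.load("pics/cal.npy",allow_pickle=True)[1]
c=back(s,np.array([291,373])/8+[299,154],.0065);tr=np.array([.5141,-.1889,.0306])
print("ring0 ctr",c, "rel",c[:2]-tr[:2])
# target TCP above seat1: seat0 insertion TCP was (.4632,.0374)
print(T2([.5423,.047,.146],[(0,0,0)]))
d=np.array([np.cos(.146),np.sin(.146)])*.08; print("seat1 insert TCP",np.array([.4632,.0374])+d)
show([.5424,.049,.235],-81.6)
E
```

```text
ring0 ctr [ 0.50929385 -0.1776068   0.0065    ] rel [-0.00480615  0.0112932 ]
[[0.5423 0.047  0.    ]]
seat1 insert TCP [0.54234887 0.04903855]
t 15.95 p [ 0.511  -0.2137  0.2367] F [ 0.4 -0.1 -2. ] gap 18.9 
units [  1.77  -10.21   -2.149] [-0.686 -0.182  1.86 ] rows need 5.291469477208725 1.1590225200870208
```

Emit:
carry_out(
  commands=[
    [[0.2,-1.4,-0.2,0,0,0.5,10],[0.4,-2.8,-0.4,-0.2,0,1.0,10],[0.6,-4.2,-0.8,-0.4,-0.1,1.5,10],[0.8,-5.6,-1.2,-0.6,-0.1,1.86,10],[1.0,-6.8,-1.5,-0.68,-0.18,1.86,10]],
  ],
)

```text
t: 16.45
tcp_pos: [0.531, -0.0349, 0.2382]
tool_rot: [-0.703, -0.056, 0.708, -0.049]
force: [0.1, -0.3, -1.1]
finger_gap: 0.225
```

```bash
python3 - <<'E'
from look import *
show([.5424,.049,.210],-81.6)
E
```

```text
t 16.45 p [ 0.531  -0.0349  0.2382] F [ 0.1 -0.3 -1.1] gap 19.2 
units [ 1.157 -3.238 -0.955] [0.026 0.069 0.126] rows need 1.7843942482222337 0.08496280718471078
```

Emit:
carry_out(
  commands=[
    [[0.2,-0.8,-0.2,0,0,0.1,10],[0.4,-1.6,-0.5,0,0.07,0.12,10],[0.8,-2.4,-0.8,0.03,0.07,0.12,10],[1.1,-3.24,-0.95,0.03,0.07,0.12,10],[1.1,-3.24,-0.95,0.03,0.07,0.12,10]],
  ],
)

```text
t: 16.95
tcp_pos: [0.5417, 0.0486, 0.21]
tool_rot: [-0.704, -0.053, 0.706, -0.051]
force: [-0.6, 0.0, -1.6]
finger_gap: 0.226
```

```bash
python3 - <<'E'
from look import *
show([.5424,.049,.175],-81.6)
E
```

```text
t 16.95 p [0.5417 0.0486 0.21  ] F [-0.6  0.  -1.6] gap 19.3 
units [ 1.398 -0.007 -0.034] [0.005 0.032 0.025] rows need 0.699312986918249 0.02373098216253405
```

Emit:
carry_out(
  commands=[
    [[0.3,0,-0.03,0,0,0,10],[0.6,0,-0.03,0,0,0,10],[0.9,0,-0.03,0,0,0,10],[1.2,0,-0.03,0,0,0,10],[1.4,0,-0.03,0,0,0,10]],
  ],
)

```text
t: 17.45
tcp_pos: [0.5436, 0.0457, 0.175]
tool_rot: [-0.705, -0.051, 0.706, -0.05]
force: [-0.3, 0.9, -1.2]
finger_gap: 0.224
```

```bash
python3 - <<'E'
from look import *
show([.5424,.049,.175],-81.6)
s=manip.snapshot("side")
crop(s["image"],260,195,45,40,"pics/f1.png",14)
fx=[.5442,.0485,.146]
P=T2(fx,[(0,-.002,.057),(0,-.002,.054),(0,-.018,.062),(0,-.024,.0385)])
print((proj(s,P)-[260,195]+.5)*14-.5)
E
```

```text
t 17.45 p [0.5436 0.0457 0.175 ] F [-0.3  0.9 -1.2] gap 19.2 
units [ 0.002 -0.138  0.028] [-0.039  0.009  0.006] rows need 0.07020434531190699 0.02353608271481732
[[293.06361259 372.55212776]
 [292.86866877 386.11007788]
 [332.84687344 301.63472924]
 [345.3204793  388.76349784]]
```

View pics/f1.png

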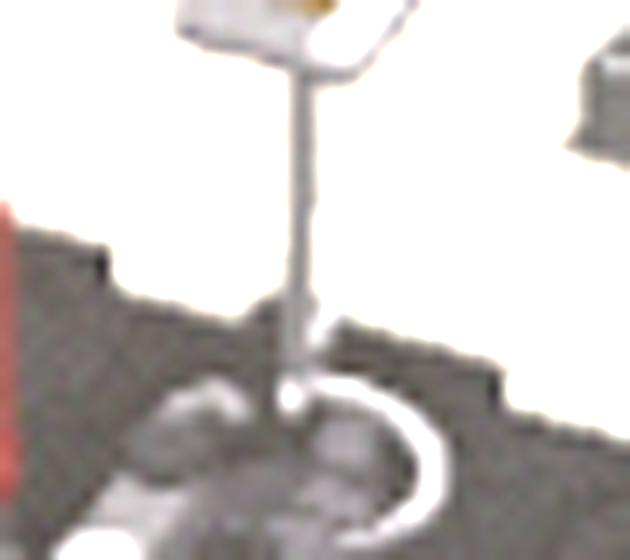

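Emit:
carry_out(
  commands=[
    [[0,-0.14,0.03,0,0,0,10],[0,-0.14,0.03,0,0,0,10],[0.2,-0.14,0.03,0,0,0,10],[0.4,-0.14,0.03,0,0,0,10],[0.6,-0.14,0.03,0,0,0,10]],
  ],
)

```text
t: 18.0
tcp_pos: [0.5427, 0.0496, 0.1607]
tool_rot: [0.705, 0.051, -0.705, 0.051]
force: [-0.6, -0.3, -0.5]
finger_gap: 0.225
```

```bash
python3 - <<'E'
from look import *
show([.5424,.049,.1396],-81.6)
s=manip.snapshot("side")
crop(s["image"],260,195,45,40,"pics/f2.png",14)
E
```

```text
t 18.0 p [0.5427 0.0496 0.1607] F [-0.6 -0.3 -0.5] gap 19.2 
units [0.842 0.024 0.015] [-0.026 -0.005  0.002] rows need 0.4214337448217053 0.015486898234346225
```

View pics/f2.png

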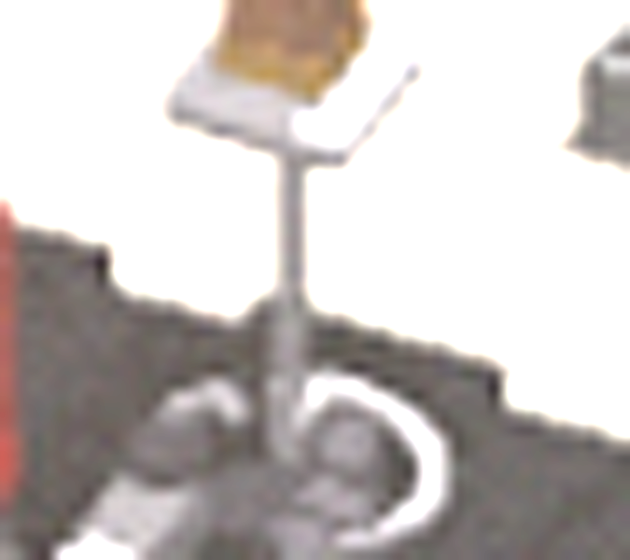

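Emit:
carry_out(
  commands=[
    [[0.2,0,0,0,0,0,10],[0.4,0,0,0,0,0,10],[0.6,0,0,0,0,0,10],[0.84,0,0,0,0,0,10],[0.84,0,0,0,0,0,10]],
  ],
)

```text
t: 18.55
tcp_pos: [0.542, 0.0496, 0.139]
tool_rot: [-0.705, -0.051, 0.706, -0.051]
force: [0.8, 0.3, -1.7]
finger_gap: 0.229
```

Emit:
carry_out(
  commands=[
    [[0,0.15,0,0,0,0,10],[0,0.3,0,0,0,0,10],[0,0.45,0,0,0,0,10],[0,0.6,0,0,0,0,10],[0,0.62,0,0,0,0,10]],
  ],
)

```text
t: 19.05
tcp_pos: [0.5452, 0.0336, 0.1402]
tool_rot: [0.706, 0.051, -0.705, 0.051]
force: [0.8, -0.7, -1.7]
finger_gap: 0.228
```

```bash
python3 - <<'E'
from look import *
show([.5424,.049,.1396],-81.6)
s=manip.snapshot("side")
crop(s["image"],260,195,45,40,"pics/f3.png",14)
E
```

```text
t 19.05 p [0.5452 0.0336 0.1402] F [ 0.8 -0.7 -1.7] gap 19.4 
units [ 0.024 -0.626  0.025] [-0.036 -0.011 -0.   ] rows need 0.31336986096140296 0.02194509479955962
```

View pics/f3.png

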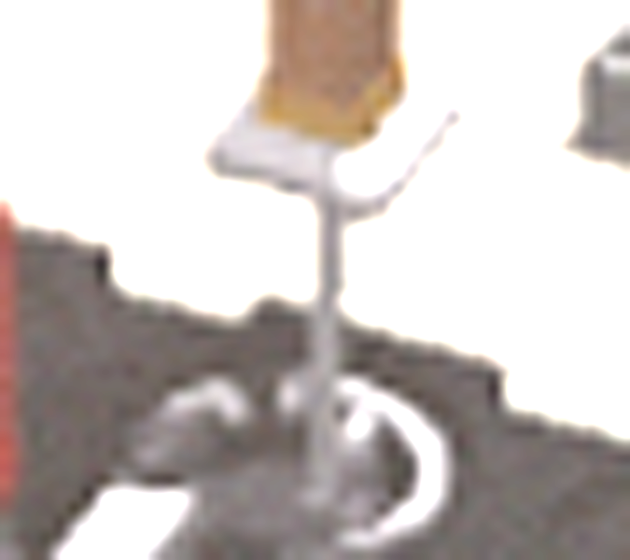

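Same engagement as before; lift.

Emit:
carry_out(
  commands=[
    [[-0.15,0,0,0,0,0,10],[-0.35,0,0,0,0,0,10],[-0.55,0,0,0,0,0,10],[-0.75,0,0,0,0,0,10],[-0.9,0,0,0,0,0,10]],
  ],
)

```text
t: 19.6
tcp_pos: [0.5452, 0.0343, 0.1632]
tool_rot: [0.706, 0.051, -0.705, 0.051]
force: [0.6, -0.0, -1.5]
finger_gap: 0.222
```

```bash
python3 - <<'E'
from look import *
show([.5424,.049,.1396],-81.6)
s=manip.snapshot("side")
crop(s["image"],260,195,45,40,"pics/f4.png",14)
E
```

```text
t 19.6 p [0.5452 0.0343 0.1632] F [ 0.6 -0.  -1.5] gap 19.0 
units [ 0.945 -0.596  0.026] [-0.025 -0.014  0.   ] rows need 0.5590562431849212 0.016772540576273184
```

View pics/f4.png

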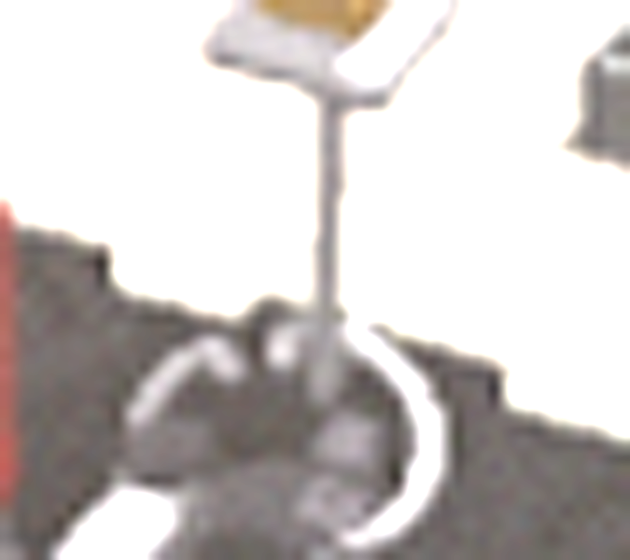

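Ring 1's slot side is up over the plate. Draw out and lift.

Emit:
carry_out(
  commands=[
    [[0,0.15,0,0,0,0,10],[0,0.3,0,0,0,0,10],[-0.05,0.5,0,0,0,0,10],[-0.2,0.6,0,0,0,0,10],[-0.5,0.65,0,0,0,0,10]],
  ],
)

```text
t: 20.15
tcp_pos: [0.5469, 0.0177, 0.1748]
tool_rot: [-0.705, -0.051, 0.706, -0.05]
force: [0.1, -0.5, -0.7]
finger_gap: 0.218
```

Emit:
carry_out(
  commands=[
    [[-0.4,0,0,0,0,0,10],[-0.9,0,0,0,0,0,10],[-1.5,0,0,0,0,0,10],[-2.0,0,0,0,0,0,10],[-2.4,0,0,0,0,0,10]],
  ],
)

```text
t: 20.65
tcp_pos: [0.5477, 0.0182, 0.2368]
tool_rot: [0.706, 0.051, -0.704, 0.051]
force: [0.1, -1.1, -1.2]
finger_gap: 0.223
```

```bash
python3 - <<'E'
from look import *
show([.512,-.228,.24],-85)
s=manip.snapshot("side")
crop(s["image"],240,155,90,80,"pics/f5.png",7)
t=manip.snapshot("top")
crop(t["image"],0,0,560,420,"pics/tfull2.png",1)
E
```

```text
t 20.65 p [0.5477 0.0182 0.2368] F [ 0.1 -1.1 -1.2] gap 19.0 
units [-0.131  9.54   2.829] [ 0.655 -0.027 -0.004] rows need 4.9757816260632 0.38183089688052196
```

View pics/f5.png

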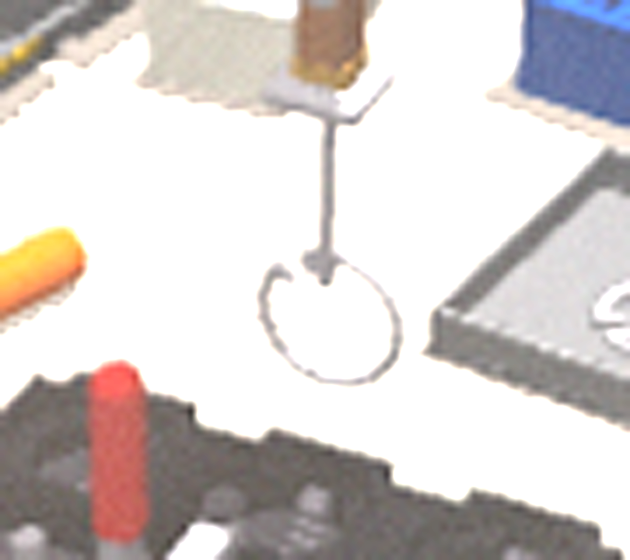

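View pics/tfull2.png

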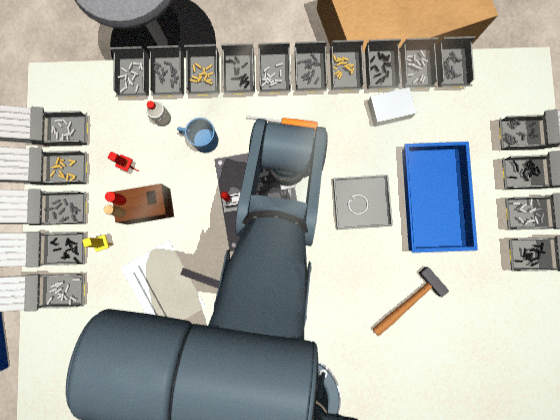

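Emit:
carry_out(
  commands=[
    [[0,0.8,0.2,0,0,0,10],[0,1.8,0.5,0.2,0,0,10],[0,3.0,0.9,0.4,0,0,10],[0,4.2,1.2,0.6,0,0,10],[0,5.4,1.5,0.65,0,0,10]],
  ],
)

```text
t: 21.25
tcp_pos: [0.5289, -0.1217, 0.2344]
tool_rot: [-0.706, -0.031, 0.707, -0.031]
force: [0.3, 0.5, -1.8]
finger_gap: 0.222
```

```bash
python3 - <<'E'
from look import *
show([.522,-.236,.24],-85)
E
```

```text
t 21.25 p [ 0.5289 -0.1217  0.2344] F [ 0.3  0.5 -1.8] gap 18.9 
units [-0.227  4.531  0.673] [0.002 0.008 0.011] rows need 2.293157286979762 0.007996965830233991
```

Emit:
carry_out(
  commands=[
    [[-0.1,1.2,0.2,0,0,0,10],[-0.1,2.4,0.4,0,0,0,10],[0,3.5,0.6,0,0,0,10],[0.5,4.2,0.67,0,0,0,10],[1.0,4.5,0.67,0,0,0,10]],
  ],
)

```text
t: 21.75
tcp_pos: [0.5225, -0.2358, 0.2087]
tool_rot: [0.707, 0.03, -0.706, 0.03]
force: [0.7, 0.4, -1.4]
finger_gap: 0.224
```

```bash
python3 - <<'E'
from look import *
show([.522,-.236,.172],-85)
look("g",[.512,-.23,.06],100,90,6)
E
```

```text
t 21.75 p [ 0.5225 -0.2358  0.2087] F [ 0.7  0.4 -1.4] gap 19.1 
units [1.467 0.007 0.02 ] [-0.019 -0.003  0.004] rows need 0.7336418516215584 0.011507778420326176
t crop 330 155 sc 6
s crop 294 131 sc 6
```

View pics/gs.png

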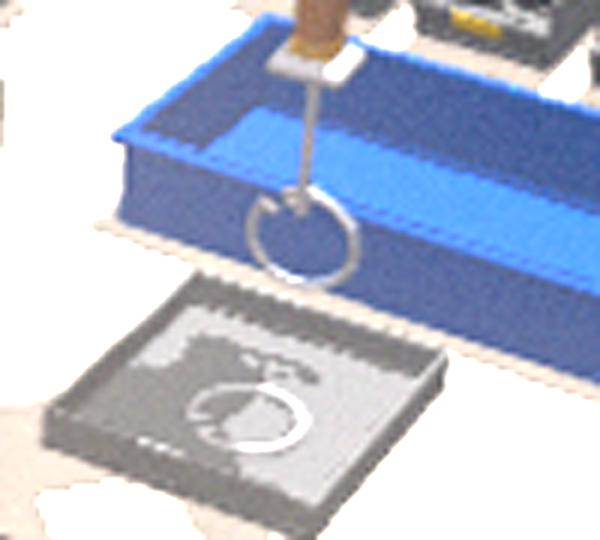

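Emit:
carry_out(
  commands=[
    [[0.5,0,0,0,0,0,10],[1.0,0,0,0,0,0,10],[1.5,-0.1,0,0,0,0,10],[1.8,-0.4,0,0,0,0,10],[2.1,-0.8,0,0,0,0,10]],
  ],
)

```text
t: 22.35
tcp_pos: [0.5208, -0.2134, 0.1565]
tool_rot: [-0.706, -0.031, 0.706, -0.031]
force: [0.2, -0.4, -1.1]
finger_gap: 0.224
```

Emit:
carry_out(
  commands=[
    [[0.3,-0.3,0,0,0,0,10],[0.6,-0.6,0,0,0,0,10],[0.8,-0.8,0,0,0,0,10],[0.8,-0.8,0,0,0,0,10],[0.8,-0.8,0,0,0,0,10]],
  ],
)

```text
t: 22.85
tcp_pos: [0.5195, -0.1945, 0.1375]
tool_rot: [0.707, 0.031, -0.706, 0.031]
force: [0.3, 0.4, -0.8]
finger_gap: 0.221
```

Emit:
carry_out(
  commands=[
    [[0,0.45,0,0,0,-1.6,10],[0,0.9,0,0,0,-3.2,10],[0.1,1.35,0,0,0,-4.8,10],[0.2,1.8,0,0,0,-6.4,10],[0.3,2.3,0,0,0,-8.0,10]],
  ],
)

```text
t: 23.35
tcp_pos: [0.525, -0.2543, 0.1308]
tool_rot: [-0.654, -0.271, 0.673, 0.213]
force: [0.7, 0.6, -1.7]
finger_gap: 0.224
```

```bash
python3 - <<'E'
from look import *
show([.522,-.236,.172],-85)
look("g",[.512,-.20,.03],80,70,8)
E
```

```text
t 23.35 p [ 0.525  -0.2543  0.1308] F [ 0.7  0.6 -1.7] gap 19.1 
units [-0.783 -1.626  0.049] [ 5.000e-03 -4.100e-02  8.017e+00] rows need 0.9029502339846309 4.666298337361161
t crop 326 166 sc 8
s crop 299 154 sc 8
```

View pics/gs.png

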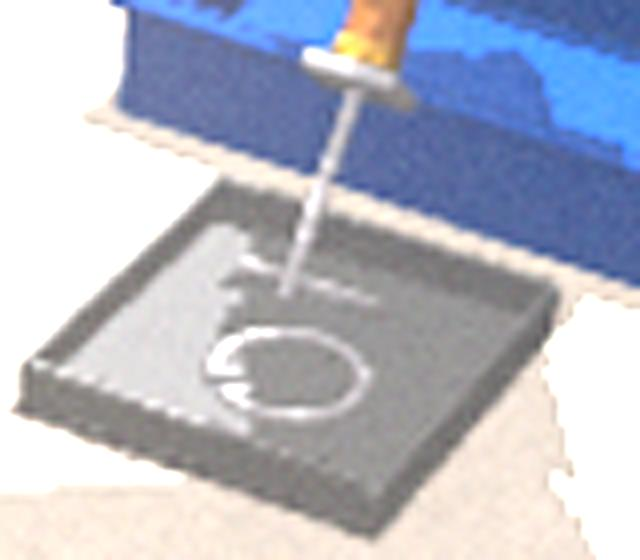

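Emit:
carry_out(
  commands=[
    [[0,-0.2,0,0,0,0,10],[0,-0.4,0,0,0,0,10],[0,-0.6,0,0,0,0,10],[0,-0.8,0,0,0,0,10],[0,-1.0,0,0,0,0,10]],
  ],
)

```text
t: 23.95
tcp_pos: [0.5228, -0.2314, 0.1474]
tool_rot: [-0.654, -0.271, 0.674, 0.211]
force: [0.1, -0.3, -0.9]
finger_gap: 0.222
```

```bash
python3 - <<'E'
from look import *
show([.522,-.236,.172],-85)
look("g",[.512,-.20,.03],80,70,8)
E
```

```text
t 23.95 p [ 0.5228 -0.2314  0.1474] F [ 0.1 -0.3 -0.9] gap 19.0 
units [-0.869 -0.495  0.048] [ 0.025 -0.008  7.986] rows need 0.500619919082079 4.6486262629588255
t crop 326 166 sc 8
s crop 299 154 sc 8
```

View pics/gs.png

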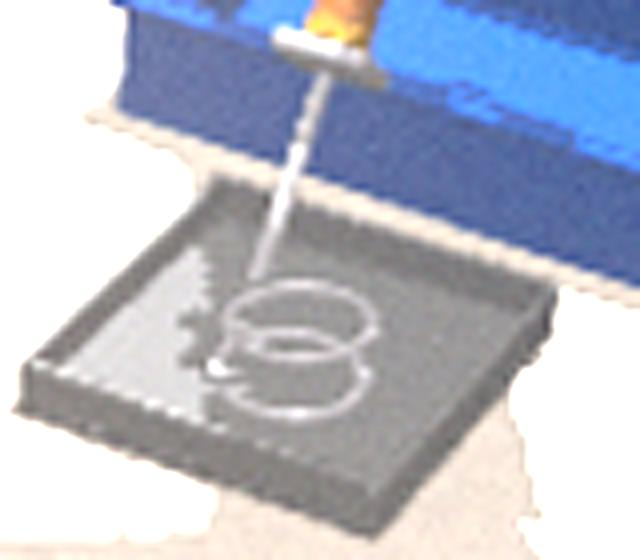

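Emit:
carry_out(
  commands=[
    [[-0.6,-0.5,0,0,0,0,10],[-1.2,-1.0,0,0,0,1.2,10],[-1.85,-1.54,0,0,0,2.8,10],[-2.7,-2.3,0,0,0,4.4,10],[-3.5,-3.0,0,0,0,6.0,10]],
  ],
)

```text
t: 24.55
tcp_pos: [0.5225, -0.2319, 0.2629]
tool_rot: [-0.702, -0.09, 0.706, 0.029]
force: [0.6, 0.9, -0.3]
finger_gap: 0.226
```

```bash
python3 - <<'E'
from look import *
show([.50,-.05,.33],-60)
look("g",[.512,-.20,.03],80,70,8)
E
```

```text
t 24.55 p [ 0.5225 -0.2319  0.2629] F [ 0.6  0.9 -0.3] gap 19.3 
units [-1.415 -7.672  0.262] [-4.993 -0.443  1.899] rows need 3.902923384741514 3.120104793204716
t crop 326 166 sc 8
s crop 299 154 sc 8
```

View pics/gs.png

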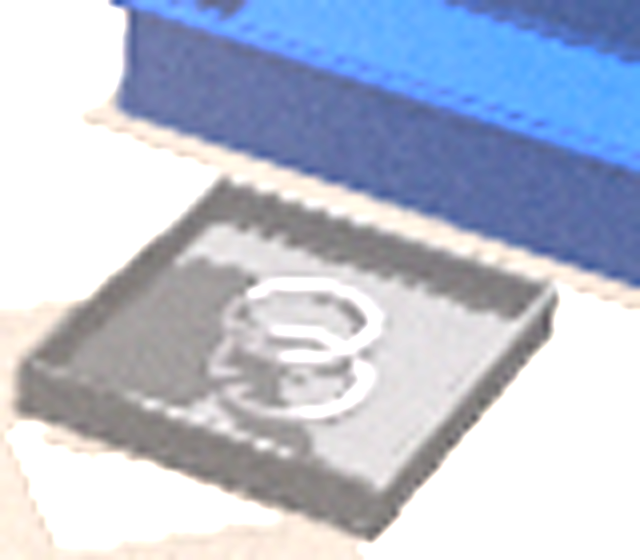

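Emit:
carry_out(
  commands=[
    [[-0.4,-1.5,0.1,-1.0,0,0.4,10],[-0.8,-3.1,0.2,-2.0,-0.1,0.8,10],[-1.1,-4.7,0.25,-3.0,-0.2,1.2,10],[-1.3,-6.2,0.26,-4.0,-0.3,1.6,10],[-1.4,-7.67,0.26,-5.0,-0.44,1.9,10]],
  ],
)

```text
t: 25.15
tcp_pos: [0.4992, -0.0488, 0.3289]
tool_rot: [-0.682, -0.187, 0.683, -0.182]
force: [2.2, 0.3, -1.1]
finger_gap: 0.226
```

```bash
python3 - <<'E'
from look import *
show([.475,.16,.33],-25)
E
```

```text
t 25.15 p [ 0.4992 -0.0488  0.3289] F [ 2.2  0.3 -1.1] gap 19.3 
units [ 0.01  -7.702 -3.37 ] [-6.951 -0.031  0.074] rows need 4.2034462144790385 4.046500144888598
```

Emit:
carry_out(
  commands=[
    [[0,-1.5,-0.7,-1.4,0,0,10],[0,-3.1,-1.4,-2.8,0,0,10],[0,-4.6,-2.0,-4.2,0,0,10],[0,-6.2,-2.7,-5.6,0,0,10],[0,-7.7,-3.4,-7.0,0,0,10]],
  ],
)

```text
t: 25.65
tcp_pos: [0.476, 0.1605, 0.3293]
tool_rot: [-0.595, -0.385, 0.595, -0.379]
force: [0.1, 0.3, -0.9]
finger_gap: 0.222
```

```bash
python3 - <<'E'
from look import *
show([.5239,.365,.28],6.9)
E
```

```text
t 25.65 p [0.476  0.1605 0.3293] F [ 0.1  0.3 -0.9] gap 18.9 
units [ 2.014 -1.657 -8.224] [-6.312 -0.065  0.067] rows need 4.313790443302273 3.6745301166669013
```

Emit:
carry_out(
  commands=[
    [[0,-0.4,-1.6,-1.3,0,0,10],[0.1,-0.7,-3.3,-2.6,0,0,10],[0.2,-1.0,-5.0,-3.9,0,0,10],[0.5,-1.4,-6.8,-5.2,0,0,10],[1.0,-1.65,-8.2,-6.3,0,0,10]],
  ],
)

```text
t: 26.15
tcp_pos: [0.5264, 0.3649, 0.3054]
tool_rot: [0.47, 0.531, -0.468, 0.527]
force: [1.6, 0.1, -1.2]
finger_gap: 0.222
```

```bash
python3 - <<'E'
from look import *
show([.5238,.365,.238],6.9)
E
```

```text
t 26.15 p [0.5264 0.3649 0.3054] F [ 1.6  0.1 -1.2] gap 19.0 
units [ 2.697 -0.096  0.004] [-0.007 -0.081  0.023] rows need 1.3494166699194612 0.049288980266704384
```

Emit:
carry_out(
  commands=[
    [[0.6,-0.1,0,0,-0.08,0,10],[1.2,-0.1,0,0,-0.08,0,10],[1.8,-0.1,0,0,-0.08,0,10],[2.4,-0.1,0,0,-0.08,0,10],[2.7,-0.1,0,0,-0.08,0,10]],
  ],
)

```text
t: 26.65
tcp_pos: [0.5222, 0.3617, 0.2358]
tool_rot: [0.468, 0.529, -0.473, 0.527]
force: [-0.4, -0.2, -0.8]
finger_gap: 0.219
```

```bash
python3 - <<'E'
from look import *
show([.5238,.365,.205],6.9)
t=manip.snapshot("top");s=manip.snapshot("side")
crop(s["image"],150,210,80,95,"pics/h1.png",6)
crop(t["image"],110,165,70,60,"pics/h1t.png",9)
pk=np.array([.5238,.3635])
for z in (.1205,):
  P=[[*pk,z],[*(pk+[.016,.002]),z+.005],[*pk,.095]]
  print((proj(s,P)-[150,210]+.5)*6-.5)
E
```

```text
t 26.65 p [0.5222 0.3617 0.2358] F [-0.4 -0.2 -0.8] gap 18.7 
units [ 1.231  0.086 -0.126] [-0.07   0.026  0.08 ] rows need 0.6203977637813834 0.06374476897736436
[[279.73638491 423.22953321]
 [236.67703439 395.29069357]
 [287.00877314 480.35450281]]
```

View pics/h1.png

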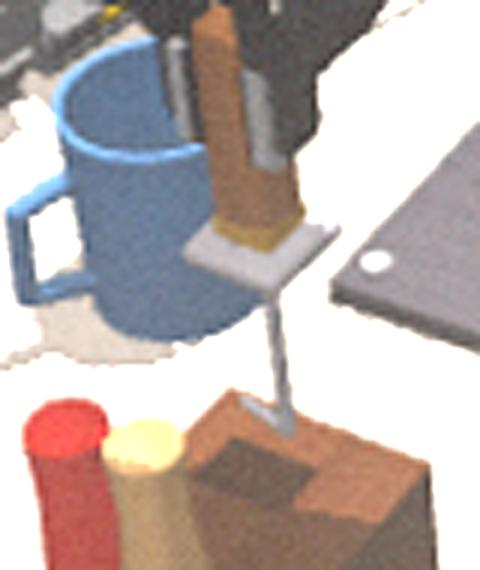

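View pics/h1t.png

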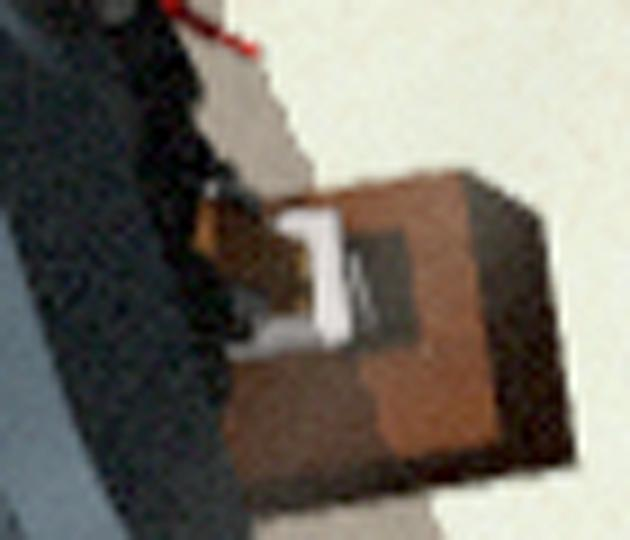

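Emit:
carry_out(
  commands=[
    [[0,0.08,-0.12,-0.07,0,0.08,10],[0,0.08,-0.12,-0.07,0,0.08,10],[0.4,0.08,-0.12,-0.07,0,0.08,10],[0.8,0.08,-0.12,-0.07,0,0.08,10],[1.2,0.08,-0.12,-0.07,0,0.08,10]],
  ],
)

```text
t: 27.25
tcp_pos: [0.5246, 0.3657, 0.208]
tool_rot: [0.47, 0.528, -0.468, 0.531]
force: [-0.5, -0.7, -0.6]
finger_gap: 0.221
```

```bash
python3 - <<'E'
from look import *
show([.524,.365,.139],6.9)
t=manip.snapshot("top");s=manip.snapshot("side")
crop(s["image"],150,210,80,95,"pics/h1.png",6)
crop(t["image"],110,165,70,60,"pics/h1t.png",9)
E
```

```text
t 27.25 p [0.5246 0.3657 0.208 ] F [-0.5 -0.7 -0.6] gap 18.9 
units [ 2.76  -0.044  0.022] [ 0.007  0.013 -0.063] rows need 1.3801343827321688 0.03758301904106721
```

View pics/h1.png

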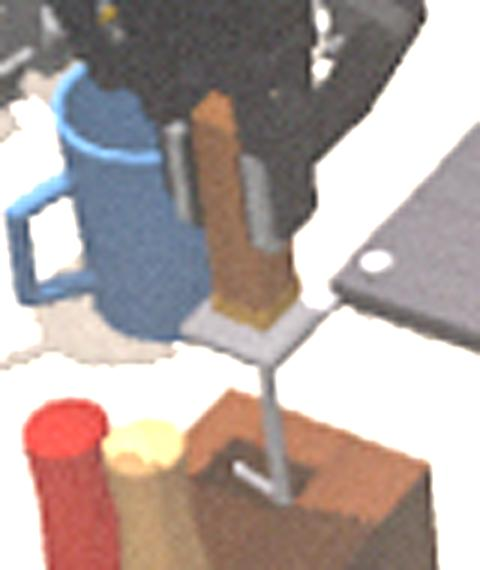

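View pics/h1t.png

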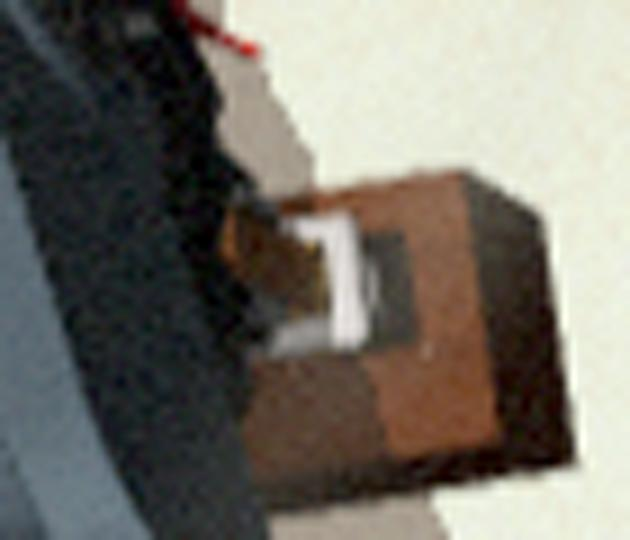

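Emit:
carry_out(
  commands=[
    [[0.2,-0.03,0.02,0,0,-0.06,10],[0.4,-0.03,0.02,0,0,-0.06,10],[0.6,-0.03,0.02,0,0,-0.06,10],[0.9,-0.03,0.02,0,0,-0.06,10],[1.2,-0.03,0.02,0,0,-0.06,10]],
  ],
)

```text
t: 27.85
tcp_pos: [0.5245, 0.3652, 0.1784]
tool_rot: [0.469, 0.529, -0.469, 0.53]
force: [-0.5, 0.4, -1.0]
finger_gap: 0.219
```

```bash
python3 - <<'E'
from look import *
show([.524,.365,.139],6.9)
E
```

```text
t 27.85 p [0.5245 0.3652 0.1784] F [-0.5  0.4 -1. ] gap 18.7 
units [ 1.576 -0.023  0.005] [ 0.005  0.011 -0.011] rows need 0.7880733916085166 0.009363192553176967
```

No contact force. Continue to just above seating.

Emit:
carry_out(
  commands=[
    [[0.35,-0.02,0,0,0,0,10],[0.7,-0.02,0,0,0,0,10],[1.05,-0.02,0,0,0,0,10],[1.35,-0.02,0,0,0,0,10],[1.52,-0.02,0,0,0,0,10]],
  ],
)

```text
t: 28.35
tcp_pos: [0.5236, 0.365, 0.1398]
tool_rot: [0.468, 0.529, -0.469, 0.53]
force: [0.8, -0.0, -0.5]
finger_gap: 0.224
```

```bash
python3 - <<'E'
from look import *
show([.524,.365,.138],6.9)
s=manip.snapshot("side")
crop(s["image"],150,210,80,95,"pics/h1.png",6)
E
```

```text
t 28.35 p [0.5236 0.365  0.1398] F [ 0.8 -0.  -0.5] gap 19.1 
units [0.071 0.016 0.001] [0.007 0.016 0.006] rows need 0.036500343896856004 0.01095871431959643
```

View pics/h1.png

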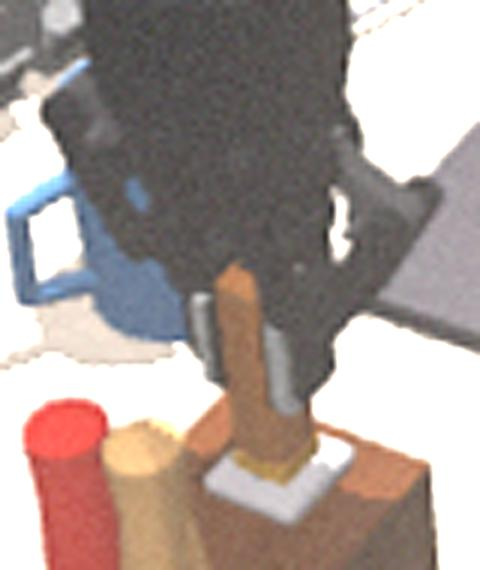

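Emit:
carry_out(
  commands=[
    [[0.06,0,0,0,0,0,10],[0.06,0,0,0,0,0,30],[0.06,0,0,0,0,0,60],[0.06,0,0,0,0,0,85],[0.06,0,0,0,0,0,85]],
  ],
)

```text
t: 28.9
tcp_pos: [0.5242, 0.3653, 0.1398]
tool_rot: [0.469, 0.529, -0.469, 0.53]
force: [0.0, 0.7, 0.1]
finger_gap: 0.849
```

Emit:
carry_out(
  commands=[
    [[0,0,0,0,0,0,85],[0,0,0,0,0,0,85],[-0.8,0,0,0,0,0,85],[-2.0,0,0,0,0,0,85],[-3.5,0,0,0,0,0,85]],
  ],
)

```text
t: 29.4
tcp_pos: [0.5229, 0.3647, 0.2262]
tool_rot: [0.468, 0.529, -0.47, 0.529]
force: [0.7, -0.1, 0.8]
finger_gap: 0.994
```

```bash
python3 - <<'E'
from look import *
show([.524,.365,.30],6.9)
s=manip.snapshot("side");t=manip.snapshot("top")
crop(s["image"],150,210,80,95,"pics/h1.png",6)
crop(t["image"],80,140,110,120,"pics/h1t.png",5)
E
```

```text
t 29.4 p [0.5229 0.3647 0.2262] F [ 0.7 -0.1  0.8] gap 84.9 
units [-2.952e+00  3.800e-02 -1.000e-03] [0.005 0.026 0.037] rows need 1.4762488992365814 0.02635728859386019
```

View pics/h1.png

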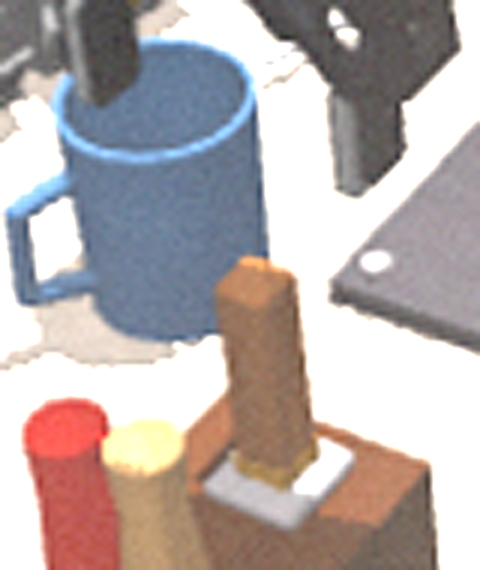

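View pics/h1t.png

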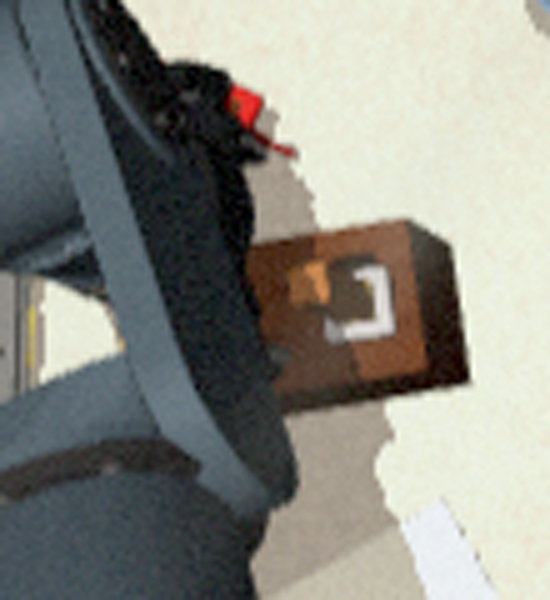

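```bash
python3 - <<'E'
from look import *
f=lambda Y:(.542-.1455*Y,.0472+.9894*Y)
show([*f(.088),.25],8.4)
E
```

```text
t 29.5 p [0.5272 0.3669 0.2328] F [1.1 0.9 0.6] gap 85.3 
units [-0.725 -1.038  9.245] [-0.292 -0.03  -0.14 ] rows need 4.665644017987349 0.1894416220852955
```

Emit:
carry_out(
  commands=[
    [[-0.8,0,0.6,0,0,0,60],[-1.2,-0.2,2.4,-0.1,0,-0.1,30],[-1.2,-0.5,4.2,-0.2,0,-0.14,0],[-1.2,-0.7,6.0,-0.3,0,-0.14,0],[-1.2,-0.9,7.8,-0.3,0,-0.14,0]],
  ],
)

```text
t: 30.0
tcp_pos: [0.5245, 0.1674, 0.2567]
tool_rot: [0.458, 0.538, -0.465, 0.533]
force: [0.7, -1.0, -0.1]
finger_gap: 0.139
```

```bash
python3 - <<'E'
from look import *
f=lambda Y:(.542-.1455*Y,.0472+.9894*Y)
show([*f(.088),.25],8.4)
t=manip.snapshot("top");crop(t["image"],195,130,140,140,"pics/k1.png",4)
E
```

```text
t 30.0 p [0.5245 0.1674 0.2567] F [ 0.7 -1.  -0.1] gap 11.9 
units [ 0.27  -0.007  1.337] [0.015 0.011 0.136] rows need 0.6822224692308928 0.07973737433119876
```

View pics/k1.png

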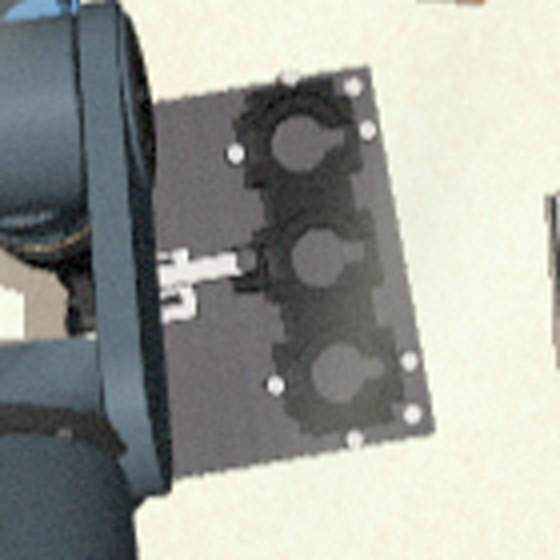

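Emit:
carry_out(
  commands=[
    [[0,0,0.7,0,0,0.1,0],[0.3,0,1.4,0,0,0.14,0],[1.3,0,1.4,0,0,0.14,0],[2.6,0,1.4,0,0,0.14,0],[3.9,0,1.4,0,0,0.14,0]],
  ],
)

```text
t: 30.55
tcp_pos: [0.5293, 0.134, 0.1587]
tool_rot: [0.462, 0.535, -0.462, 0.536]
force: [0.1, 0.1, -0.9]
finger_gap: -0.0
```

```bash
python3 - <<'E'
from look import *
f=lambda Y:(.542-.1455*Y,.0472+.9894*Y)
for yc,z in((.1468,.1518),(.1767,.1357),(.1979,.1092),(.2029,.0974)): show([*f(yc-.011),z],8.4)
s=manip.snapshot("side")
crop(s["image"],200,170,140,110,"pics/k2.png",5)
E
```

```text
t 30.55 p [0.5293 0.134  0.1587] F [ 0.1  0.1 -0.9] gap -0.0 
units [ 2.750e-01 -1.000e-03 -1.924e+00] [-0.002  0.01  -0.022] rows need 0.9718725560575436 0.014137469228127019
t 30.55 p [0.5293 0.134  0.1587] F [ 0.1  0.1 -0.9] gap -0.0 
units [ 9.180e-01 -2.000e-03 -3.121e+00] [-0.002  0.01  -0.022] rows need 1.6264769899587814 0.014137469228127019
t 30.55 p [0.5293 0.134  0.1587] F [ 0.1  0.1 -0.9] gap -0.0 
units [ 1.977 -0.004 -3.97 ] [-0.002  0.01  -0.022] rows need 2.2173945955143908 0.014137469228127019
t 30.55 p [0.5293 0.134  0.1587] F [ 0.1  0.1 -0.9] gap -0.0 
units [ 2.449e+00 -4.000e-03 -4.170e+00] [-0.002  0.01  -0.022] rows need 2.417997812146504 0.014137469228127019
```

View pics/k2.png

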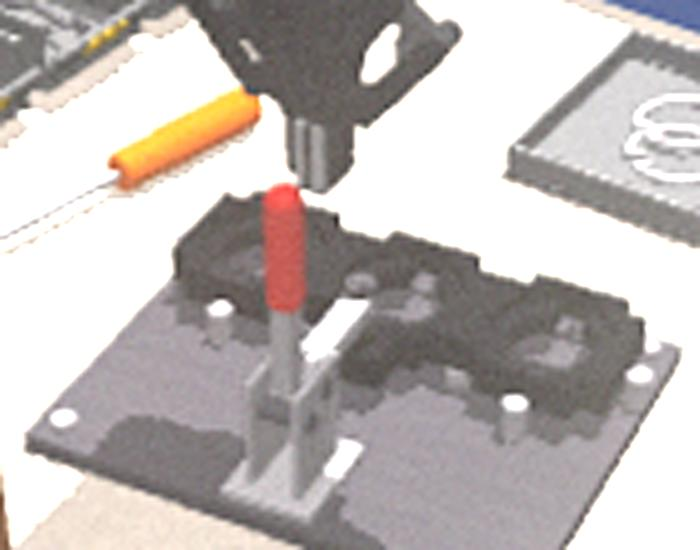

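Emit:
carry_out(
  commands=[
    [[0.15,0,-0.5,0,0,0,0],[0.2,0,-1.2,0,0,0,0],[0.28,0,-1.92,0,0,0,0],[0.6,0,-2.6,0,0,0,0],[0.92,0,-3.12,0,0,0,0]],
  ],
)

```text
t: 31.1
tcp_pos: [0.5181, 0.2124, 0.1382]
tool_rot: [0.462, 0.535, -0.461, 0.537]
force: [-1.3, -4.5, 1.7]
finger_gap: -0.004
```

```bash
python3 - <<'E'
from look import *
f=lambda Y:(.542-.1455*Y,.0472+.9894*Y)
for yc,z in((.1979,.1092),(.2029,.0974)): show([*f(yc-.011),z],8.4)
s=manip.snapshot("side")
crop(s["image"],200,170,140,110,"pics/k2.png",5)
E
```

```text
t 31.1 p [0.5181 0.2124 0.1382] F [-1.3 -4.5  1.7] gap -0.3 
units [ 1.159 -0.018 -0.802] [ 0.024  0.023 -0.035] rows need 0.7047822763703084 0.02821984190815457
t 31.1 p [0.5181 0.2124 0.1382] F [-1.3 -4.5  1.7] gap -0.3 
units [ 1.631 -0.019 -1.002] [ 0.024  0.023 -0.035] rows need 0.9572515697171673 0.02821984190815457
```

View pics/k2.png

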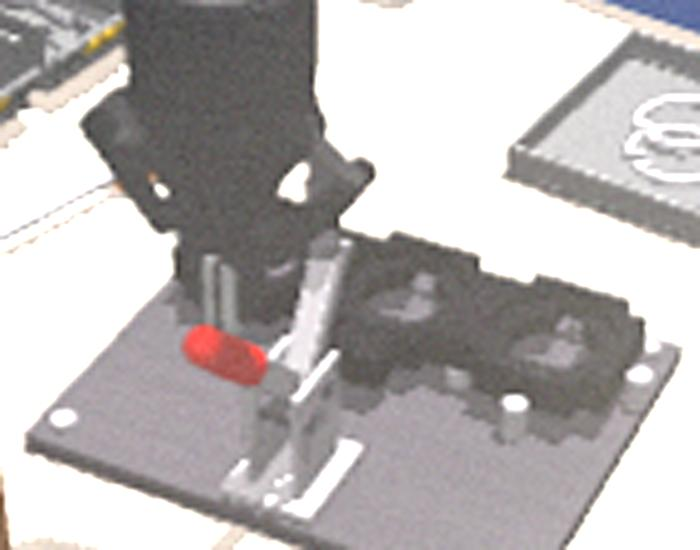

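Emit:
carry_out(
  commands=[
    [[0.4,0,-0.35,0,0,0,0],[0.8,0,-0.6,0,0,0,0],[1.2,0,-0.82,0,0,0,0],[1.5,0,-0.95,0,0,0,0],[1.7,0,-1.0,0,0,0,0]],
  ],
)

```text
t: 31.65
tcp_pos: [0.5154, 0.2374, 0.0951]
tool_rot: [0.463, 0.535, -0.461, 0.536]
force: [-3.4, 0.5, 34.2]
finger_gap: -0.002
```

```bash
python3 - <<'E'
from look import *
f=lambda Y:(.542-.1455*Y,.0472+.9894*Y)
for yc,z in((.2029,.0974),): show([*f(yc-.011),z],8.4)
s=manip.snapshot("side")
crop(s["image"],200,170,140,110,"pics/k2.png",5)
P=[[*f(.122+.11*np.sin(a)),.07+.11*np.cos(a)] for a in(1.0,1.15,1.25,1.35)]+[[*f(.122),.07]]
print((proj(s,P)-[200,170]+.5)*5-.5)
E
```

```text
t 31.65 p [0.5154 0.2374 0.0951] F [-3.4  0.5 34.2] gap -0.2 
units [-0.094 -0.054  0.005] [ 0.004 -0.009 -0.05 ] rows need 0.05435671575029019 0.029396340748578758
[[179.89363833 402.09919559]
 [171.68977588 440.3324939 ]
 [167.86815839 464.93525092]
 [165.41150114 488.46187125]
 [289.96737534 382.8357449 ]]
```

View pics/k2.png

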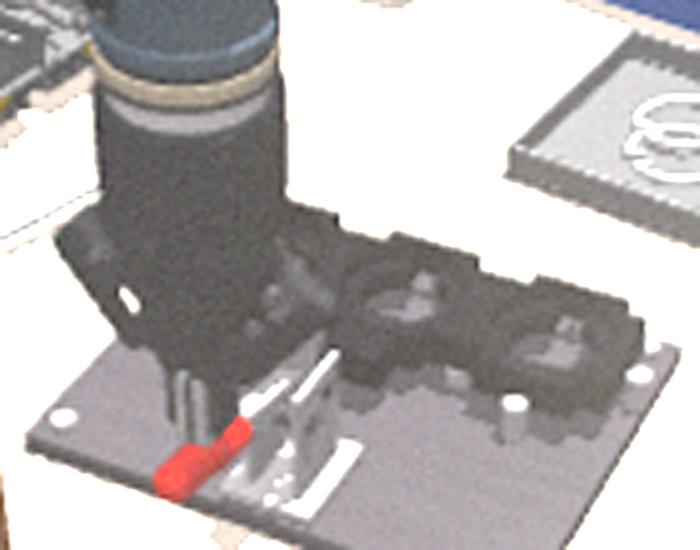

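Emit:
carry_out(
  commands=[
    [[-0.2,0,0,0,0,0,0],[-0.8,0,0,0,0,0,0],[-1.8,0,0,0,0,0,0],[-3.0,0,0,0,0,0,0],[-4.4,0,0,0,0,0,0]],
  ],
)

```text
t: 32.2
tcp_pos: [0.5132, 0.2356, 0.2041]
tool_rot: [0.461, 0.535, -0.463, 0.535]
force: [1.8, 0.6, 0.3]
finger_gap: -0.0
```

```bash
python3 - <<'E'
from look import *
show([.50,.05,.26],-81.6)
s=manip.snapshot("side");t=manip.snapshot("top")
crop(s["image"],200,170,140,110,"pics/k3.png",5)
crop(t["image"],0,0,560,420,"pics/k3t.png",1.4)
print(manip.sense()["q"].round(2))
E
```

```text
t 32.2 p [0.5132 0.2356 0.2041] F [1.8 0.6 0.3] gap -0.0 
units [-2.225 -1.614  7.27 ] [1.8001e+01 2.8000e-02 7.0000e-03] rows need 3.885900595314326 10.478036101926133
[ 0.23  0.48  1.61 -0.    1.05  0.09]
```

View pics/k3.png

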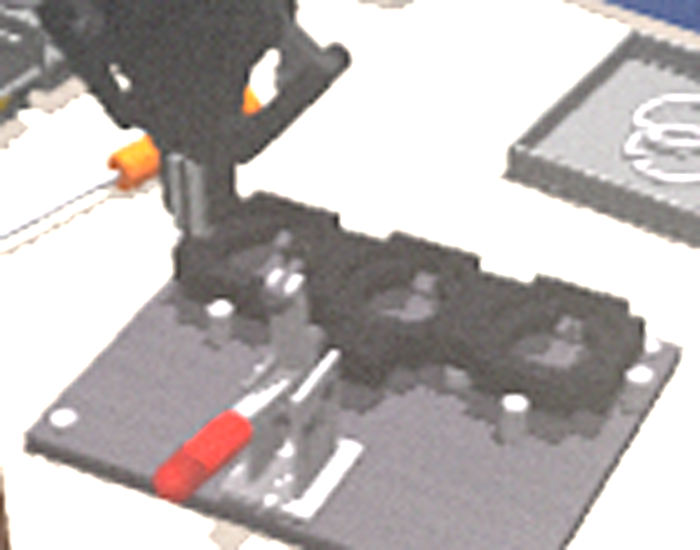

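View pics/k3t.png

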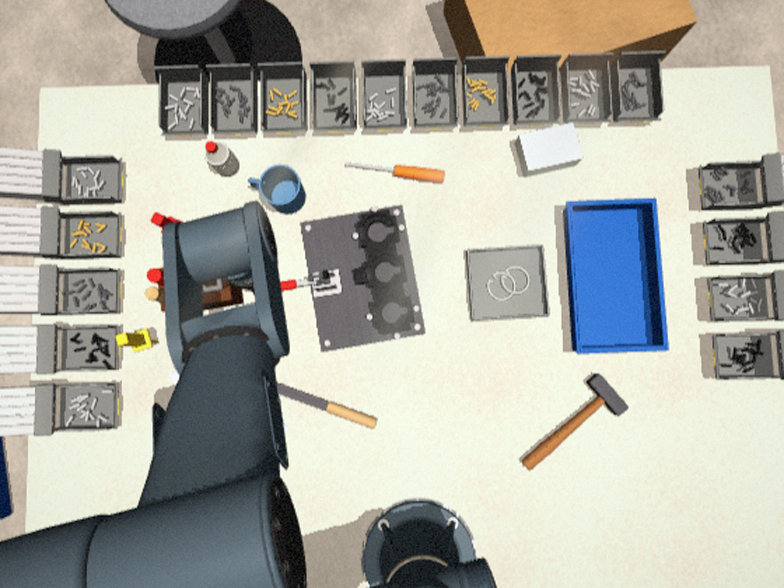

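Emit:
carry_out(
  commands=[
    [[-0.6,-0.3,1.2,1.6,0,0,20],[-1.2,-0.6,2.4,3.2,0,0,40],[-1.8,-0.9,3.6,4.8,0,0,60],[-2.2,-1.2,4.8,6.4,0,0,85],[-2.2,-1.4,6.0,8.0,0,0,85]],
  ],
  force=120,
)

```text
t: 32.8
tcp_pos: [0.5014, 0.0813, 0.2598]
tool_rot: [0.619, 0.343, -0.617, 0.344]
force: [0.5, 0.1, 0.3]
finger_gap: 0.843
```

```bash
python3 - <<'E'
from look import *
show([.5024,.0414,.20],-81.6)
E
```

```text
t 32.8 p [0.5014 0.0813 0.2598] F [0.5 0.1 0.3] gap 72.0 
units [2.395 0.87  1.336] [ 9.94  -0.021 -0.026] rows need 1.4383463471969162 5.786081462565785
```

Emit:
carry_out(
  commands=[
    [[0,0.2,0.3,1.6,0,0,85],[0,0.4,0.6,3.2,0,0,85],[0.4,0.6,0.9,4.8,0,0,85],[0.8,0.8,1.2,6.4,0,0,85],[1.2,0.87,1.34,8.0,0,0,85]],
  ],
)

```text
t: 33.3
tcp_pos: [0.502, 0.0417, 0.228]
tool_rot: [-0.698, -0.111, 0.698, -0.111]
force: [-0.4, -0.2, 0.4]
finger_gap: 0.993
```

```bash
python3 - <<'E'
from look import *
show([.5024,.0414,.12],-81.6)
E
```

```text
t 33.3 p [0.502  0.0417 0.228 ] F [-0.4 -0.2  0.4] gap 84.8 
units [ 4.321  0.014 -0.012] [ 1.928  0.004 -0.009] rows need 2.1607281947402353 1.1220678286217625
```

Emit:
carry_out(
  commands=[
    [[0.4,0,0,1.0,0,0,85],[1.4,0,0,1.93,0,0,85],[2.6,0,0,1.93,0,0,85],[3.8,0,0,1.93,0,0,85],[5.0,0,0,1.93,0,0,85]],
  ],
)

```text
t: 33.8
tcp_pos: [0.502, 0.0424, 0.1025]
tool_rot: [0.705, 0.054, -0.705, 0.054]
force: [0.7, -0.4, 0.4]
finger_gap: 0.991
```

```bash
python3 - <<'E'
from look import *
show([.5024,.0414,.017],-81.6)
s=manip.snapshot("side")
crop(s["image"],220,150,120,110,"pics/m1.png",5.4)
P=T2([.5442,.0485,.146],[(x,y,z) for z in(.044,.1) for x,y in((-.04,.028),(-.04,-.028),(-.055,.028),(-.025,.028))])
print(((proj(s,P)-[220,150])*5.4).round(0).tolist())
E
```

```text
t 33.8 p [0.502  0.0424 0.1025] F [ 0.7 -0.4  0.4] gap 84.6 
units [ 3.421  0.04  -0.008] [ 0.073 -0.003 -0.008] rows need 1.7105366213418776 0.042549543052588235
[[377.0, 468.0], [429.0, 400.0], [408.0, 478.0], [347.0, 459.0], [380.0, 367.0], [433.0, 301.0], [412.0, 377.0], [349.0, 358.0]]
```

View pics/m1.png

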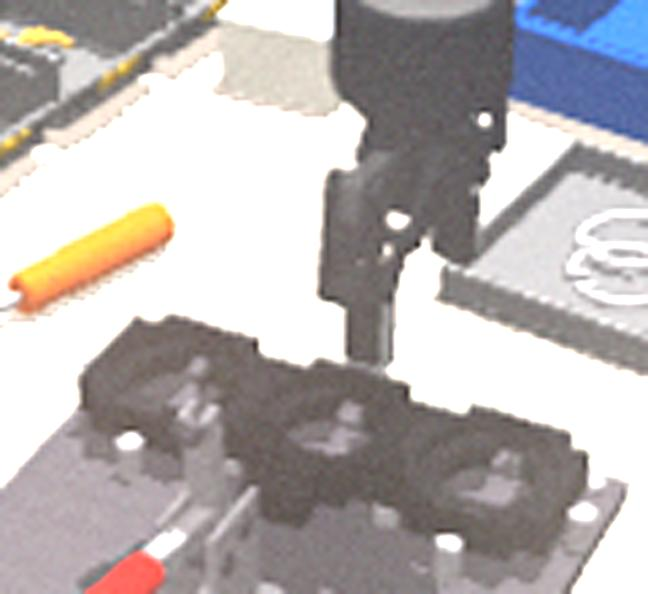

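Emit:
carry_out(
  commands=[
    [[0.8,0.04,0,0.07,0,0,85],[1.6,0.04,0,0.07,0,0,85],[2.4,0.04,0,0.07,0,0,85],[3.0,0.04,0,0.07,0,0,85],[3.4,0.04,0,0.07,0,0,85]],
  ],
)

```text
t: 34.35
tcp_pos: [0.5022, 0.0414, 0.0182]
tool_rot: [-0.705, -0.052, 0.705, -0.052]
force: [-0.6, -0.2, 0.0]
finger_gap: 0.994
```

```bash
python3 - <<'E'
from look import *
show([.5024,.0414,.017],-81.6)
s=manip.snapshot("side")
crop(s["image"],220,150,120,110,"pics/m1.png",5.4)
E
```

```text
t 34.35 p [0.5022 0.0414 0.0182] F [-0.6 -0.2  0. ] gap 84.9 
units [ 0.048  0.002 -0.007] [ 0.004  0.009 -0.005] rows need 0.024474387159105725 0.006166665346096705
```

View pics/m1.png

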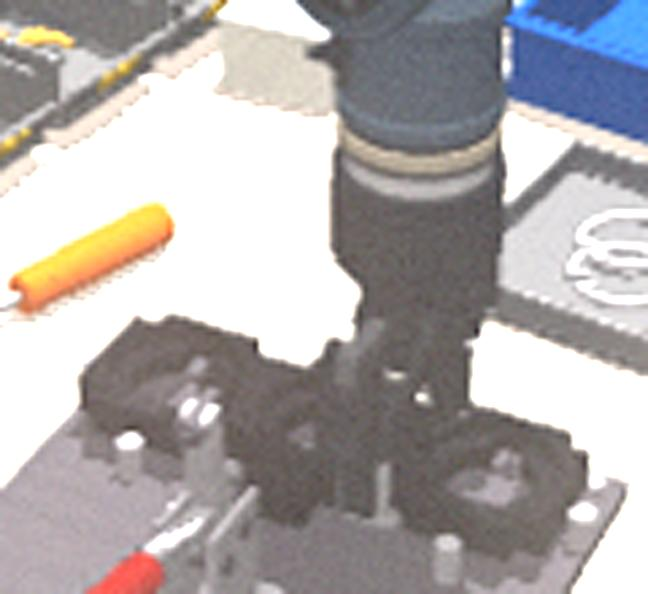

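Close.

Emit:
carry_out(
  commands=[
    [[0,0,0,0,0,0,70],[0,0,0,0,0,0,60],[0,0,0,0,0,0,50],[0,0,0,0,0,0,40],[0,0,0,0,0,0,40]],
  ],
  force=120,
)

```text
t: 34.9
tcp_pos: [0.5034, 0.0411, 0.0206]
tool_rot: [0.706, 0.052, -0.704, 0.053]
force: [-0.5, -2.4, 6.0]
finger_gap: 0.629
```

Emit:
carry_out(
  commands=[
    [[0,0,0,0,0,0,40],[0,0,0,0,0,0,40],[-0.1,0,0,0,0,0,40],[-0.25,0,0,0,0,0,40],[-0.4,0,0,0,0,0,40]],
  ],
)

```text
t: 35.4
tcp_pos: [0.5022, 0.0416, 0.0292]
tool_rot: [-0.705, -0.052, 0.705, -0.052]
force: [0.2, 1.0, -4.5]
finger_gap: 0.628
```

```bash
python3 - <<'E'
from look import *
show([.5024,.0414,.017],-81.6)
s=manip.snapshot("side")
crop(s["image"],220,150,120,110,"pics/m1.png",5.4)
E
```

```text
t 35.4 p [0.5022 0.0416 0.0292] F [ 0.2  1.  -4.5] gap 53.6 
units [ 0.488  0.01  -0.009] [ 0.006  0.004 -0.005] rows need 0.2443398634663673 0.005268846589194833
```

View pics/m1.png

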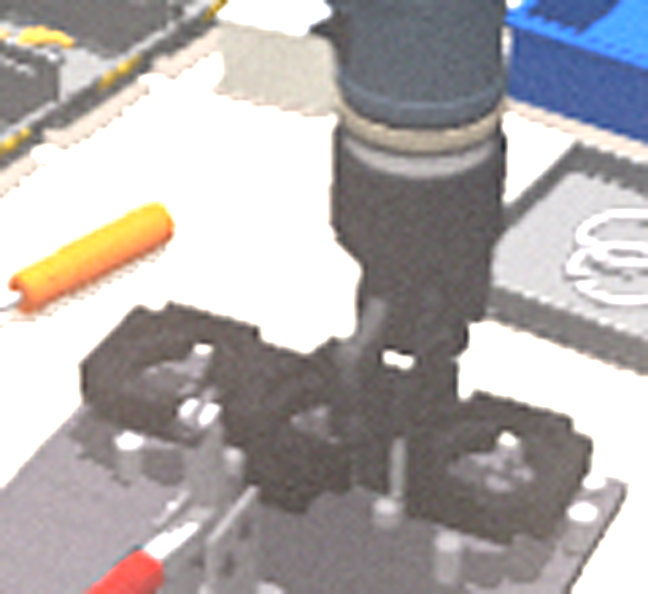

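Emit:
carry_out(
  commands=[
    [[-0.5,0,0,0,0,0,40],[-1.2,0,0,0,0,0,40],[-2.2,0,0,0,0,0,40],[-3.4,0,0,0,0,0,40],[-4.6,0,0,0,0,0,40]],
  ],
)

```text
t: 35.95
tcp_pos: [0.5017, 0.0417, 0.1455]
tool_rot: [-0.705, -0.052, 0.705, -0.052]
force: [-0.3, 0.2, -4.5]
finger_gap: 0.63
```

```bash
python3 - <<'E'
from look import *
s=manip.snapshot("side");t=manip.snapshot("top")
crop(s["image"],200,80,200,180,"pics/m2.png",3.2)
crop(t["image"],320,120,170,150,"pics/m2t.png",4.5)
show([.48,-.17,.17],-85)
E
```

```text
t 36.05 p [0.5052 0.0414 0.1482] F [ 0.8 -0.9 -4. ] gap 53.9 
units [-0.866  8.218  2.23 ] [ 0.689 -0.11  -0.035] rows need 4.279381980903174 0.4068036676418359
```

View pics/m2.png

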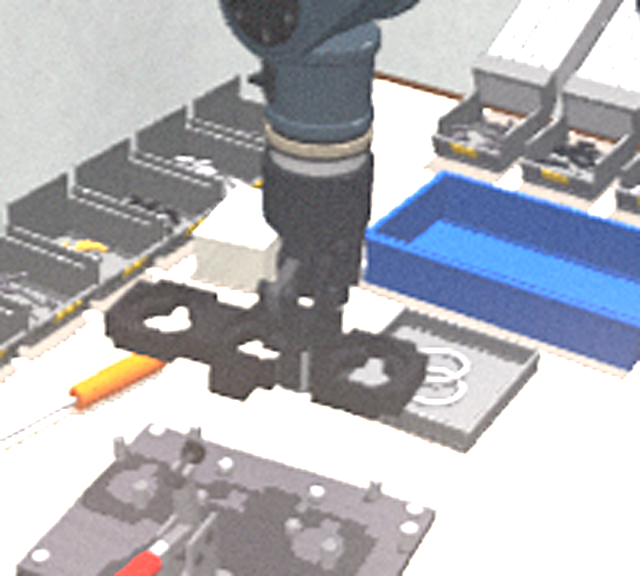

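View pics/m2t.png

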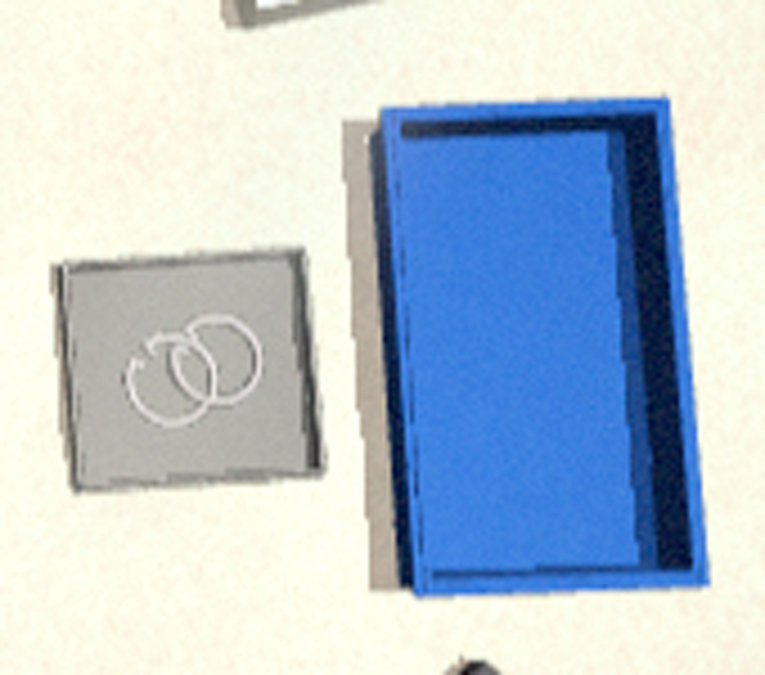

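```bash
python3 - <<'E'
from look import *
t=manip.snapshot("top")
px=np.array([(380,107),(667,97),(710,582),(417,596)])/4.5+[320,120]-.4
to,r=fit([(t,px,np.array([(.146,.086,.055),(.146,-.086,.055),(-.146,-.086,.055),(-.146,.086,.055)]))],[.5,-.4,0]);print(to,r)
tgt=T2(to,[(-.04,-.011,0)])[0];print(tgt)
show([*tgt[:2],.16],np.degrees(to[2])-90)
E
```

```text
[ 0.51992243 -0.3901745   0.01503328] [[-0.23969686 -0.37879898]
 [ 0.20115543 -0.94557264]
 [ 0.43193502  0.7194232 ]
 [-0.39103046  0.42980585]]
[ 0.48009231 -0.40177456  0.        ]
t 36.1 p [0.5038 0.0415 0.1463] F [ 0.3 -0.4 -4.6] gap 53.5 
units [-0.53  17.4    3.536] [ 1.516 -0.067 -0.022] rows need 8.88197754745259 0.8831206545087089
```

Emit:
carry_out(
  commands=[
    [[-0.2,1.0,0.2,0.2,0,0,40],[-0.5,2.5,0.5,0.5,0,0,40],[-0.5,4.2,0.8,0.8,0,0,40],[-0.5,5.9,1.2,1.1,0,0,40],[-0.5,7.6,1.6,1.5,0,0,40]],
  ],
)

```text
t: 36.6
tcp_pos: [0.4893, -0.1531, 0.1552]
tool_rot: [-0.706, -0.006, 0.708, -0.005]
force: [0.4, 0.8, -5.4]
finger_gap: 0.629
```

Emit:
carry_out(
  commands=[
    [[0,1.6,0.1,0,0,0,40],[0,3.2,0.2,0,0,0,40],[0,4.8,0.3,0,0,0,40],[0,6.4,0.4,0,0,0,40],[0,7.8,0.5,0,0,0,40]],
  ],
)

```text
t: 37.1
tcp_pos: [0.4801, -0.3487, 0.1547]
tool_rot: [-0.706, -0.006, 0.708, -0.005]
force: [0.3, -0.0, -4.0]
finger_gap: 0.63
```

```bash
python3 - <<'E'
from look import *
show([.4801,-.4018,.13],-89.3)
E
```

```text
t 37.1 p [ 0.4801 -0.3487  0.1547] F [ 0.3 -0.  -4. ] gap 53.8 
units [0.986 2.127 0.031] [0.036 0.021 0.02 ] rows need 1.172370925859967 0.0268188949696005
```

Emit:
carry_out(
  commands=[
    [[0,0.7,0,0,0,0,40],[0,1.4,0,0,0,0,40],[0.3,2.0,0.03,0,0,0,40],[0.6,2.13,0.03,0,0,0,40],[0.98,2.13,0.03,0,0,0,40]],
  ],
)

```text
t: 37.6
tcp_pos: [0.4816, -0.4, 0.1314]
tool_rot: [0.707, 0.006, -0.707, 0.006]
force: [-0.4, 0.3, -3.7]
finger_gap: 0.629
```

```bash
python3 - <<'E'
from look import *
show([.4801,-.4018,.05],-89.3)
s=manip.snapshot("side");t=manip.snapshot("top")
crop(s["image"],290,50,190,170,"pics/n1.png",3.3)
crop(t["image"],370,110,150,160,"pics/n1t.png",3.6)
E
```

```text
t 37.6 p [ 0.4816 -0.4     0.1314] F [-0.4  0.3 -3.7] gap 53.7 
units [3.256 0.071 0.061] [ 0.048 -0.004  0.005] rows need 1.6288567439019674 0.02791719136322443
```

View pics/n1.png

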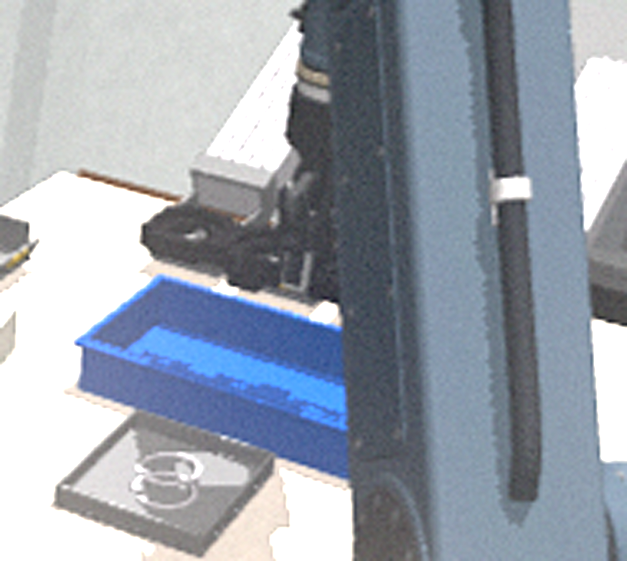

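View pics/n1t.png

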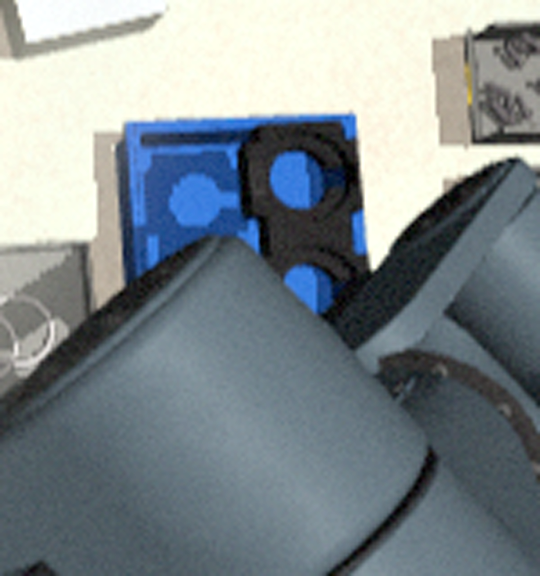

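Emit:
carry_out(
  commands=[
    [[0,0.07,0.06,0.05,0,0,40],[0.8,0.07,0.06,0.05,0,0,40],[1.6,0.07,0.06,0.05,0,0,40],[2.4,0.07,0.06,0.05,0,0,40],[3.2,0.07,0.06,0.05,0,0,40]],
  ],
)

```text
t: 38.2
tcp_pos: [0.4808, -0.4023, 0.0525]
tool_rot: [0.708, 0.004, -0.706, 0.005]
force: [0.4, 0.4, -3.7]
finger_gap: 0.625
```

```bash
python3 - <<'E'
from look import *
show([.4801,-.4018,.005],-89.3)
s=manip.snapshot("side");t=manip.snapshot("top")
crop(s["image"],290,90,130,130,"pics/n2.png",4.5)
crop(t["image"],370,110,150,160,"pics/n2t.png",3.6)
E
```

```text
t 38.2 p [ 0.4808 -0.4023  0.0525] F [ 0.4  0.4 -3.7] gap 53.4 
units [ 1.901 -0.025  0.031] [ 0.004 -0.02  -0.02 ] rows need 0.9509000191497003 0.01695099529544054
```

View pics/n2.png

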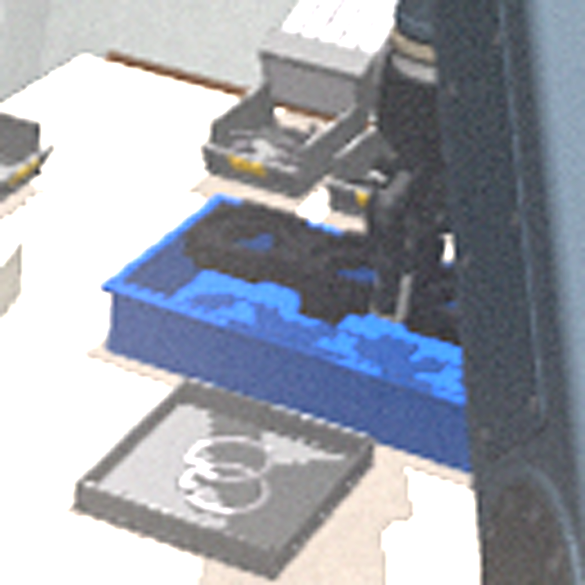

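View pics/n2t.png

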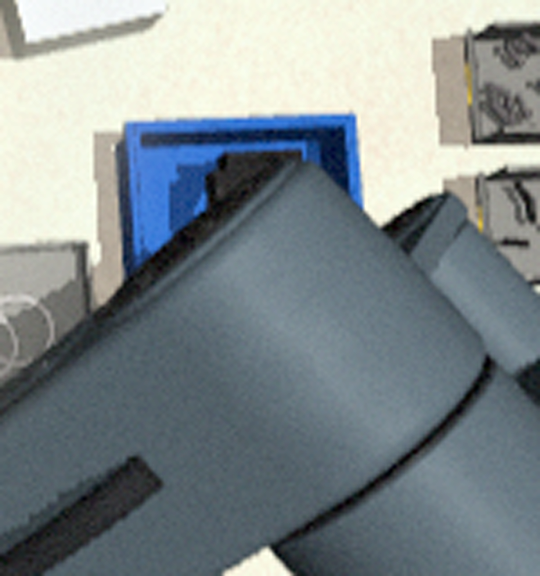

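Emit:
carry_out(
  commands=[
    [[0.5,0,0,0,0,0,40],[0.9,0,0,0,0,0,40],[1.3,0,0,0,0,0,40],[1.6,0,0,0,0,0,40],[1.75,0,0,0,0,0,40]],
  ],
)

```text
t: 38.8
tcp_pos: [0.48, -0.4023, 0.0078]
tool_rot: [0.707, 0.004, -0.707, 0.004]
force: [0.0, -0.9, -3.8]
finger_gap: 0.628
```

Emit:
carry_out(
  commands=[
    [[0.05,0,0,0,0,0,40],[0.1,0,0,0,0,0,40],[0.15,0,0,0,0,0,40],[0.2,0,0,0,0,0,40],[0.2,0,0,0,0,0,40]],
  ],
)

```text
t: 39.3
tcp_pos: [0.4803, -0.4026, 0.0038]
tool_rot: [0.707, 0.004, -0.707, 0.004]
force: [0.0, -0.0, -4.7]
finger_gap: 0.624
```

Emit:
carry_out(
  commands=[
    [[0.04,0,0,0,0,0,40],[0.08,0,0,0,0,0,40],[0.12,0,0,0,0,0,40],[0.12,0,0,0,0,0,40],[0.12,0,0,0,0,0,40]],
  ],
)

```text
t: 39.8
tcp_pos: [0.4803, -0.4027, 0.0012]
tool_rot: [0.707, 0.004, -0.707, 0.005]
force: [-1.0, -0.2, 0.3]
finger_gap: 0.629
```

Weight is taken by the floor. Open gently and retreat.

Emit:
carry_out(
  commands=[
    [[0,0,0,0,0,0,58],[0,0,0,0,0,0,65],[0,0,0,0,0,0,72],[0,0,0,0,0,0,78],[0,0,0,0,0,0,80]],
  ],
)

```text
t: 40.3
tcp_pos: [0.4804, -0.4026, 0.0008]
tool_rot: [0.707, 0.004, -0.707, 0.005]
force: [0.2, 1.6, 1.3]
finger_gap: 0.936
```

Emit:
carry_out(
  commands=[
    [[-0.3,0,0,0,0,0,80],[-1.0,0,0,0,0,0,80],[-2.2,0,0,0,0,0,80],[-3.8,0,0,0,0,0,80],[-5.6,0,0,0,0,0,80]],
  ],
)

```text
t: 40.8
tcp_pos: [0.4796, -0.4024, 0.1416]
tool_rot: [-0.707, -0.004, 0.707, -0.004]
force: [1.2, -0.6, 0.8]
finger_gap: 0.932
```

Emit:
carry_out(
  commands=[
    [[-1.0,0,1.0,0,0,0,80],[-2.0,0,1.6,0,0,0,80],[-3.0,0.6,1.6,0,0,0,80],[-3.6,2.2,1.6,0,0,0,80],[-3.6,4.0,1.6,0,0,0,80]],
  ],
)

```text
t: 41.3
tcp_pos: [0.4424, -0.5046, 0.2355]
tool_rot: [0.709, 0.002, -0.705, 0.007]
force: [1.6, -0.3, 0.8]
finger_gap: 0.936
```

Emit:
carry_out(
  commands=[
    [[0,1.5,1.0,0,0,0,80],[0,3.0,2.0,0,0,0,80],[0,4.0,3.0,0,0,0,80],[0,4.0,4.0,0,0,0,80],[0,4.0,4.0,0,0,0,80]],
  ],
)

```text
t: 41.8
tcp_pos: [0.3387, -0.6055, 0.2309]
tool_rot: [-0.707, -0.002, 0.707, -0.003]
force: [-0.5, -0.2, 0.7]
finger_gap: 0.939
```

```bash
python3 - <<'E'
from look import *
show([.4801,-.4018,.005],-89.3)
s=manip.snapshot("side");t=manip.snapshot("top")
crop(s["image"],0,0,560,420,"pics/z1.png",1.4)
crop(t["image"],0,0,560,420,"pics/z1t.png",1.4)
crop(t["image"],320,120,170,150,"pics/z2t.png",4.5)
E
```

```text
t 41.8 p [ 0.3387 -0.6055  0.2309] F [-0.5 -0.2  0.7] gap 80.2 
units [ 9.026 -8.116 -5.723] [-0.057  0.008 -0.009] rows need 6.709996371121101 0.03392658863978599
```

View pics/z1.png

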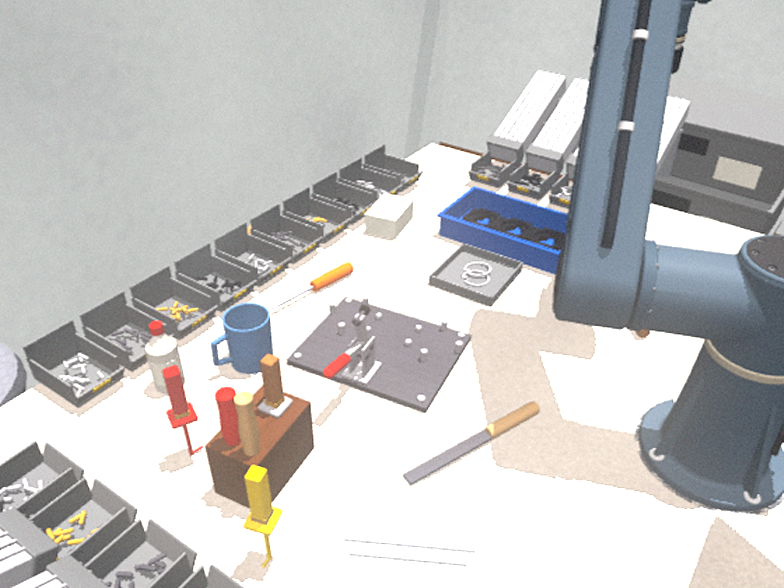

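View pics/z1t.png

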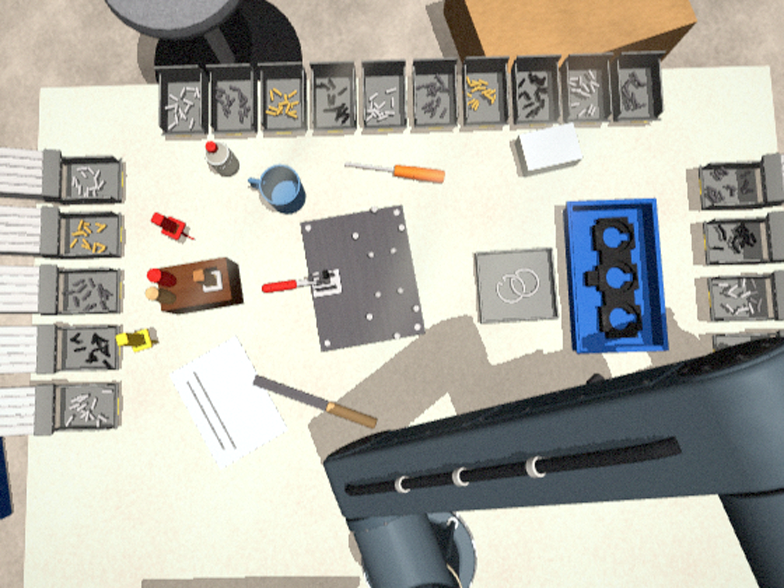

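View pics/z2t.png

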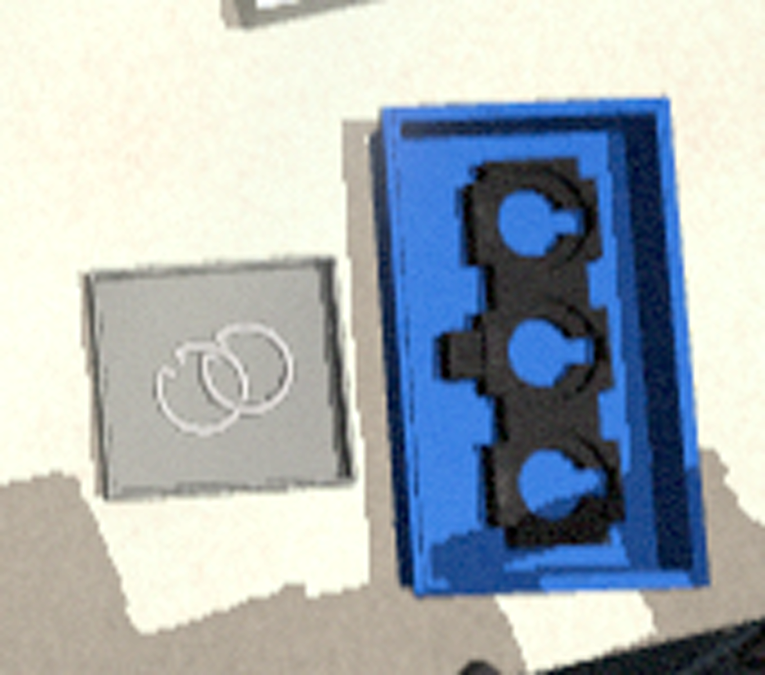

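```bash
python3 - <<'E'
from look import *
t=manip.snapshot("top")
c=lambda a:np.array(a,float)/4.5+[320,120]-.4
tr,r=fit([(t,c([(88,272),(335,257),(355,482),(105,498)]),np.array([(.07,.075,.022),(.07,-.075,.022),(-.07,-.075,.022),(-.07,.075,.022)]))],[.5,-.2,0])
to=[.5199,-.3902,.010]
inv=lambda p,w:R.from_euler("z",-p[2]).apply([w[0]-p[0],w[1]-p[1],0])[:2].round(4)
print("tray",tr,r.round(1).tolist());[print("ring",inv(tr,back(t,c(a),.0075))) for a in((201,388),(247,368))]
print("plate ctr bore in tote",inv(to,back(t,c((538,352)),.016)))
s=manip.sense();print(s["qd"].round(3),s["t"])
E
```

```text
tray [ 0.50852964 -0.20631853  0.03309574] [[-0.0, -0.5], [-0.1, -0.5], [0.0, 0.6], [0.1, 0.4]]
ring [-0.0048  0.0097]
ring [ 0.0057 -0.0192]
plate ctr bore in tote [-0.0013 -0.0099]
[ 0.02   0.002 -0.002 -0.002  0.    -0.003] 41.95
```

All checks are within limits, so I'm handing in.

```bash
python3 - <<'E'
from station import manip
print(manip.sign_off())
E
```

```text
the job is handed in; nothing more can be done
None
```

The job is done and handed in at about 42 s; the hand-in gives no verdict.

- **Rings:** Only ring0 and ring1 were there; seat2 was empty from the start. I lifted both out with the hook pick while the plate was clamped, and tipped them off the hook into the tray.
- **Pick:** It is back upright in its hole in the block. Its handle top shows at the same place in the top image as at the start.
- **Clamp:** I pushed the lever down until it met its stop. In the image it lies at about 1.35 rad.
- **Plate:** I gripped it at a finger relief, lifted it out level and laid it flat on the tote floor.

**Last checks, from the camera images:**
- The rings lie in the tray at about (-5, +10) mm and (+6, -19) mm from its middle.
- The plate's centre is at about (-1, -10) mm in the tote.
- The mug, driver, mallet and file look undisturbed, by eye only. The mallet was mostly hidden by the arm in the last pictures but was in place in the ones from just after the clamp was opened.
- The robot is clear of everything.

**What disagreed:** The tray was knocked about 2 cm aside during the run, with the rings still inside; the ring positions above are from after that. The two cameras differed by 2 to 3 mm in x; the task states the calibration as good to about 2 mm.

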